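Pin and bolt a tube carrier onto a shaker deck

TASK

The tube carrier on the bench shaker sits a few millimetres out of register: push the orange tapered drift pin fully down through the plate's orange-ringed hole into the deck so that the holes line up, and with the drift still fully down fit the two green bolts fully home in the green-ringed holes. Only when both bolts are in, pull the drift out and stand it back in any socket of the white rack. Leave the amber bottle, the jar and the tip box where they stand.

Things in the scene. Friction and masses are not known exactly. Their poses are not given: they have to be found in the camera images.
- shaker: Fixed bench shaker. White base 170 x 250 x 20 (x, y, z), on it a grey deck 150 x 230 mm with its top 70 mm above the bench. Origin: centre of the underside; z up, y along the two steel rails (each 10 wide, 9 high, 200 long, at x = +-66 mm) between which the plate can slide. Deck holes are round, 14 mm wide, 45 mm deep.
- deck_hole_a (a point): Centre of the deck's hole A at the deck's top face, 70 mm up; at (0, -72) mm in the shaker's x, y. It lies under the plate's orange-ringed hole.
- deck_hole_b (a point): Centre of the deck's hole B at the deck's top face; at (32, 72) mm in the shaker's x, y. For a bolt.
- deck_hole_c (a point): Centre of the deck's hole C at the deck's top face; at (-32, 72) mm in the shaker's x, y. For a bolt.
- plate: Loose aluminium carrier plate 120 x 190 mm, 10 mm high with its four 2 mm feet, about 0.8 kg, lying flat on the deck between the rails (1 mm play each side), at the start slid 3 to 5.5 mm out of register along +y of the shaker. Origin: centre of its underside, axes as the shaker's. Three through holes of 14 mm. On its middle a fixed blue tube block, 96 x 60 mm, up to 56 mm above the plate's underside with the caps.
- plate_hole_a (a point): Centre of the plate's orange-ringed alignment hole at the plate's top face; at (0, -72) mm in the plate's x, y.
- plate_hole_b (a point): Centre of one green-ringed bolt hole at the plate's top face; at (32, 72) mm in the plate's x, y.
- plate_hole_c (a point): Centre of the other green-ringed bolt hole at the plate's top face; at (-32, 72) mm in the plate's x, y.
- rack: Fixed white pin rack, block 50 x 135 x 55 mm (x, y, z); origin: centre of the underside, z up. Three round sockets of 15 mm, 47 mm deep, in its top at y = -45, 0, 45 mm. At the start they hold the drift and the two bolts in any order, hanging by their collars.
- drift: Loose upright drift pin, 0.1 kg. Origin: centre of the underside of its steel collar (26 mm wide, 4 thick), z up. Orange grip 20 mm wide, 4 to 34 mm above the origin. Below: shank 12.8 mm wide, 18 long, then a 20 mm taper to a 4 mm tip. Fully down when the collar rests on the plate (origin 80 mm above the bench); under 20 N if centred over the deck hole. Pulled askew it can lift the plate: ease it straight out.
- bolt1: Loose push-in bolt, about 0.07 kg, upright. Origin: centre of the underside of its steel collar (26 mm wide, 4 thick), z up. Above the collar a green grip 20 mm wide, from 4 to 34 mm above the origin. Below: plain shank 11.6 mm wide, 25 long, chamfered to 8.6 mm over its last 3 mm. No thread: it is pushed straight in. Home when the collar rests on the plate (origin 80 mm above the bench).
- bolt2: The second bolt, the same as bolt1; either bolt fits either green-ringed hole.
- bottle: Bystander: amber bottle with a blue cap, 56 mm wide, 140 high, standing between rack and shaker. Origin: centre of its underside.
- jar: Bystander: glass jar, 60 mm wide, 85 high, beyond the shaker. Origin: centre of its underside.
- tipbox: Bystander: closed tip box, 85 x 120 x 62 mm, beyond the rack. Origin: centre of its underside.
Not all that is in view belongs to the job. What is shaped like the plate but brown or red is not meant. Leave any red look-alike of the bolt1 alone.

How it is judged:
By the outcome, as a careful person would: the job done as asked, in the order asked, and still so for the second after the job is handed in, with the robot touching nothing.
It also fails if it takes over 72 s, if anything falls off the work surface, if the arm or the gripper's body presses on something with over 40 N, if the wrist force passes 120 N, or if a joint passes its speed limit or range.

ROBOT

A 6-joint arm with a two-finger parallel gripper is mounted at the origin on the work surface. World frame = base frame: x ahead of the robot, y to its left, z up, the work surface at z = 0. Lengths are in m, angles in rad, forces in N, time in s.
With the tool pointing down it reaches from about 0.325 to 1 m from the base axis. Payload 5.1 kg.
Tool frame: the origin (TCP) lies at the very end of the fingers, on their centre line; the grasp point (between the pads) lies 19 mm behind it; y points along the fingers, x is the direction in which the jaws open and shut, and the axes are right-handed (so a half turn about y gives the same grasp; the last joint's range is limited). The gripper opens to 85 mm and grips with 20 to 120 N. Pads are 22 mm wide; open, the fingers measure 114 mm over their backs; the gripper's body (76 mm by 85 mm) begins 54 mm behind the grasp point. The pads swing forward as they close: fully open they stand 13 mm farther back than shut.
Start: joints at [1.029, 0.124, 1.65, -0, 1.367, -0.083], TCP at [0.288, 0.583, 0.231] pointing down, gripper open.
Joint ranges: [-2.61, 2.61], [-1.02, 2.33], [0.03, 2.71], [-1.35, 4.49], [0.32, 2.68], [-2.91, 2.91]. Speed limits (rad/s): [2.57, 2.57, 3.14, 3.14, 3.14, 3.14].

INTERFACE

Orientations are given as a unit quaternion [w, x, y, z].
In Python, from rig import manip gives the robot as it stands. The module is installed in compiled form; this text tells all that it offers.
- The arm moves only by the tool servo_tool, never from a script. Its argument "series" is a list of rows, each a list of 3 entries, a list of its own where there are three numbers: the turn, a rotation vector about the tool's x, y, z in degrees, then the shift along the tool's x, y, z in cm, then the opening, from 0 (shut) to 1 (fully open). In form: [[[ax, ay, az], [x, y, z], jaw], ...]. A call has 1 to 12 rows; each row shifts and turns the commanded pose from where the row before left it, along the tool's axes as they then stand; what a row does not reach is not made up. A row lasts 1/10 s, in which the tool goes at most 50 mm and 8.59 degrees, less where a joint would pass 70% of its speed; a pose out of reach is approached as far as the arm can. A call is refused whole if a number of a shift passes 5 or a number of a turn 8.59, either way. A call with a gripper value outside its range is refused whole. The fingers move at their own pace and stop on an object; the grip force is fixed at half the most. Time passes only in rows, so rows that do not move let the fingers close. It gives the time, the measured TCP pose, the force and the opening at its end, in the units of the state.
- manip.read_state(): the state, without advancing time (a new reading comes with each control period).
- manip.grab_frame(name): name is "side" or "top"; returns (picture, depth): 480x640x3 uint8, blue, green, red; 480x640 float32, m along the optical axis (not along the pixel's ray), 0 where there is no reading.
- manip.camera_info(name): a dict with "fx", "fy", "cx", "cy" (pixels), "world_from_camera" (4x4, takes a point from camera to world coordinates). Camera axes: x right, y up, looking along -z (the intrinsics and any distortion apply to the point x, -y, -z); pixel columns grow to the right and rows downward; lengths in m; the calibration is good to about 2 mm. A picture is of the moment at which its call begins. camera_info takes no time and is no camera call.
- manip.sign_off(): hands the job in, once; it reports no verdict.
Trained networks look in the newest picture that a camera, given by its name, has taken for a name from the list of things; names that differ only in an ending like _2 or _b are one class to them, and where a whole thing is asked for, a point or a joint stands for the part that bears it (a point fixed in the world has none). Each returns a list of dicts, best first, with "p" (0 to 1); they miss things now and then, are a little off and sometimes report something else, mostly with a low value. They report only what shows in the picture. A call takes as long as a camera call. They do not tell look-alikes from the thing itself.
- manip.boxes_of(name, camera): "extent" ([left, top, right, bottom] in pixels, round what is visible of it).
- manip.cut_out(name, camera): "mask" (480x640 bool, what is visible of it) and "extent" ([left, top, right, bottom] in pixels, round what is visible of it).
- manip.place_of(name, camera): "xy" ([column, row] in pixels: a listed point, or the origin of a listed thing).
The state is a dict: "clock": time; "joint_pos": joint angles; "dq": joint speeds; "tau": joint torques, N m; "tool_pos": TCP position; "orientation": TCP orientation; "force": force on the tool from outside, world axes, zero at the start; "ft_torque": the same for the moment, N m; "opening": finger opening in m.
Only numpy, scipy, OpenCV 4.12 (cv2) and the standard library are available. Lean on these libraries where they do the work, as an engineer would, in place of code of your own. Each camera call takes 0.05 s, during which the arm holds its last target.

## Working session

There is one attempt and no reset: what is moved stays moved. The work goes in short steps, Python scripts to look and compute and a tool call to move; the robot and the scene stay as the last step left them, time stands still between calls to the robot, and variables do not carry over. Pictures are saved under pics/ and viewed, and the job is handed in when it is done.

Besides the shell and the picture viewer there is one more tool, called after "Call:" as a command line: name --argument value ..., lists and objects as JSON in quotes. servo_tool: Moves the arm, as the interface text tells. Its arguments: {"type":"object","properties":{"series":{"type":"array"}},"required":["series"]}

```bash
mkdir -p pics; python3 - <<'E'
from rig import manip
import cv2
s=manip.read_state(); print({k:(v if not hasattr(v,'__len__') else [round(float(x),4) for x in v]) for k,v in s.items()})
for n in("side","top"):
    p,d=manip.grab_frame(n); cv2.imwrite(f"pics/{n}0.png",p); 
    c=manip.camera_info(n); print(n,c)
E
```

```text
{'clock': 0.0, 'joint_pos': [1.0294, 0.1245, 1.6517, -0.0, 1.3675, -0.0826], 'dq': [-0.0004, 0.0008, -0.0003, -0.0014, -0.0006, -0.0011], 'tau': [0.0001, -42.3613, -36.5448, -0.0001, 0.007, -0.0], 'tool_pos': [0.2876, 0.5822, 0.2301], 'orientation': [-0.6002, 0.6009, 0.3726, -0.3739], 'force': [0.6937, 0.3118, 0.2154], 'ft_torque': [0.0397, 0.0217, 0.0035], 'opening': 0.08562280368473629}
side {'fx': 557.522387694575, 'fy': 557.522387694575, 'cx': 311.4753842015082, 'cy': 238.33451888657277, 'world_from_camera': array([[ 0.96608413,  0.11454424, -0.23143266,  0.31304242],
       [-0.25748746,  0.49511106, -0.82979832, -0.9389614 ],
       [ 0.01953625,  0.86124599,  0.50781264,  0.60850234],
       [ 0.        ,  0.        ,  0.        ,  1.        ]])}
top {'fx': 611.2076801451091, 'fy': 611.2076801451091, 'cx': 317.82398203541504, 'cy': 255.5768379860251, 'world_from_camera': array([[ 0.02471426,  0.9976725 , -0.06355144,  0.44194294],
       [-0.99968964,  0.0244648 , -0.00470054, -0.04441908],
       [-0.00313483,  0.06364789,  0.99796749,  1.4498932 ],
       [ 0.        ,  0.        ,  0.        ,  1.        ]])}
```

View pics/side0.png

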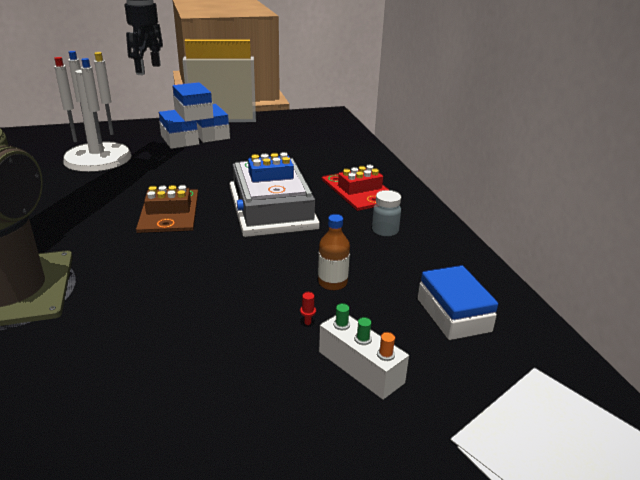

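View pics/top0.png

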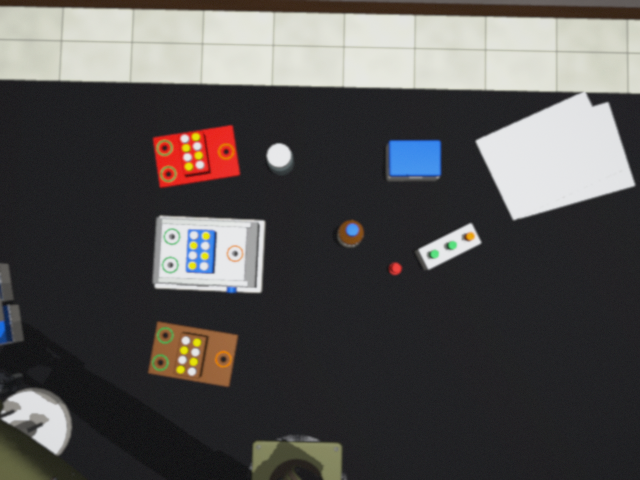

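```bash
python3 - <<'E'
from rig import manip
import cv2,numpy as np
s=cv2.imread('pics/side0.png');t=cv2.imread('pics/top0.png')
def cr(im,x0,y0,x1,y1,f):return cv2.resize(im[y0:y1,x0:x1],None,fx=f,fy=f,interpolation=cv2.INTER_CUBIC)
cv2.imwrite('pics/c1.png',cr(t,145,205,275,300,6))
cv2.imwrite('pics/c2.png',cr(s,222,140,327,240,6))
cv2.imwrite('pics/c3.png',np.hstack([cr(s,290,280,420,400,3),cr(t,380,210,510,330,3)]))
for n in("top","side"):
  for nm in("drift","bolt1","shaker","rack","plate","deck_hole_a","plate_hole_a","plate_hole_b","bottle","jar"):
    print(n,nm,[(round(r['p'],2),np.round(r['xy'],1).tolist()) for r in manip.place_of(nm,n)])
print(manip.read_state()['clock'])
E
```

```text
top drift [(0.62, [467.8, 237.1])]
top bolt1 [(0.68, [447.7, 244.6]), (0.61, [431.2, 258.1]), (0.6, [392.7, 270.5])]
top shaker [(0.68, [411.9, 162.1])]
top rack [(0.74, [434.4, 258.0]), (0.62, [443.7, 249.7]), (0.18, [234.0, 253.9])]
top plate [(0.77, [201.3, 250.0]), (0.76, [195.8, 155.3]), (0.58, [193.8, 354.2])]
top deck_hole_a [(0.71, [238.3, 257.0]), (0.71, [170.1, 268.0])]
top plate_hole_a [(0.89, [221.6, 358.3]), (0.87, [170.8, 175.0]), (0.73, [235.3, 255.7]), (0.68, [168.4, 264.2]), (0.66, [227.8, 151.0]), (0.65, [163.4, 148.4]), (0.6, [162.5, 333.2]), (0.6, [156.8, 361.0]), (0.59, [172.3, 234.9])]
top plate_hole_b [(0.89, [221.6, 358.3]), (0.87, [170.8, 175.0]), (0.73, [235.3, 255.7]), (0.68, [168.4, 264.2]), (0.66, [227.8, 151.0]), (0.65, [163.4, 148.4]), (0.6, [162.5, 333.2]), (0.6, [156.8, 361.0]), (0.59, [172.3, 234.9])]
top bottle [(0.7, [349.7, 239.2])]
top jar [(0.74, [277.7, 162.7])]
side drift [(0.81, [387.5, 357.3])]
side bolt1 [(0.93, [363.0, 340.9]), (0.6, [343.3, 324.8]), (0.6, [305.5, 311.7])]
side shaker [(0.58, [268.5, 207.9])]
side rack [(0.82, [361.3, 366.0])]
side plate [(0.88, [270.4, 181.4]), (0.74, [359.5, 190.9]), (0.56, [168.6, 213.9])]
side deck_hole_a [(0.81, [272.6, 198.6]), (0.57, [253.6, 167.8])]
side plate_hole_a [(0.92, [253.5, 168.3]), (0.85, [335.8, 172.3]), (0.79, [373.3, 196.2]), (0.66, [184.0, 191.0]), (0.61, [168.2, 222.2])]
side plate_hole_b [(0.92, [253.5, 168.3]), (0.85, [335.8, 172.3]), (0.79, [373.3, 196.2]), (0.66, [184.0, 191.0]), (0.61, [168.2, 222.2])]
side bottle [(0.91, [333.1, 282.6])]
side jar [(0.7, [388.2, 228.8])]
1.1
```

View pics/c1.png

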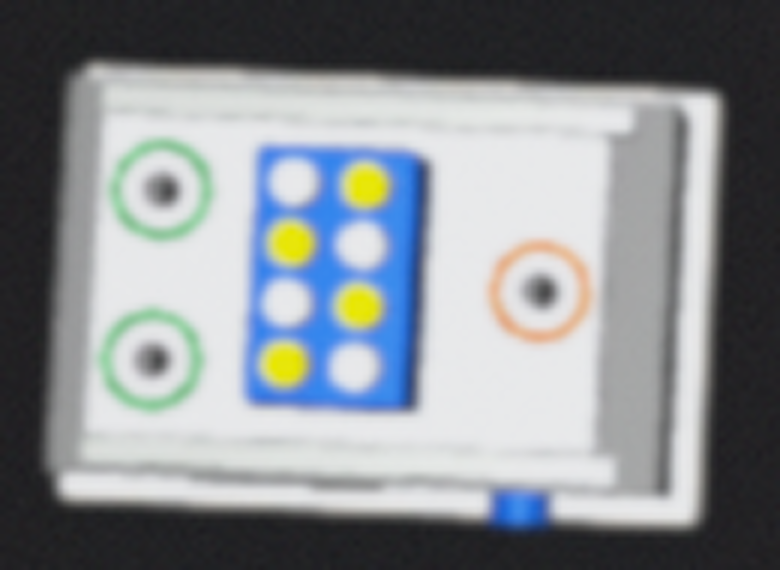

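View pics/c2.png

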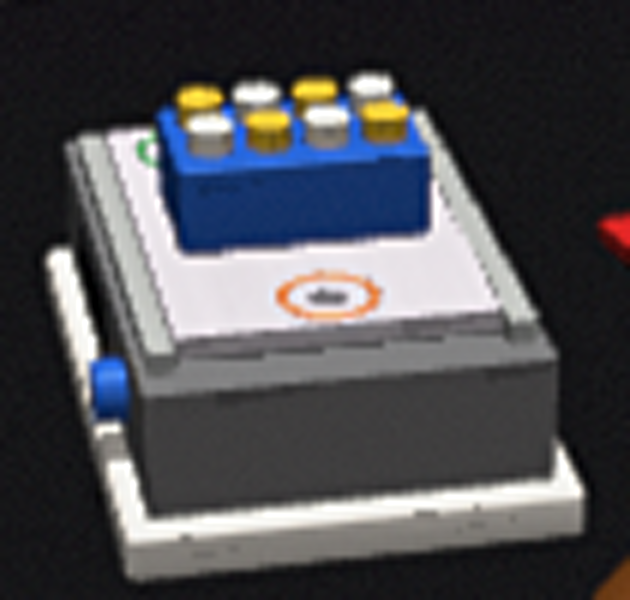

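View pics/c3.png

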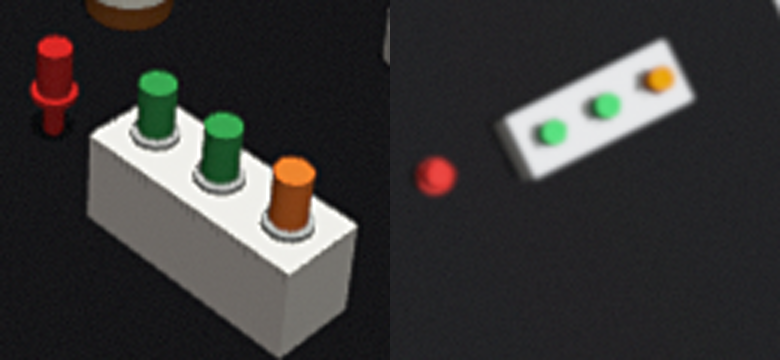

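```bash
cat > h.py <<'E'
from rig import manip
import cv2,numpy as np
CI={n:manip.camera_info(n) for n in("side","top")}
def ray(n,u,v):
    c=CI[n];T=c['world_from_camera'];d=np.array([(u-c['cx'])/c['fx'],-(v-c['cy'])/c['fy'],-1.])
    return T[:3,3],T[:3,:3]@d
def onz(n,uv,z):
    o,d=ray(n,*uv);return o+d*(z-o[2])/d[2]
def proj(n,p):
    c=CI[n];T=c['world_from_camera'];q=T[:3,:3].T@(np.asarray(p)-T[:3,3])
    return np.array([c['cx']+c['fx']*q[0]/-q[2],c['cy']-c['fy']*q[1]/-q[2]])
def tri(u1,u2):
    o1,d1=ray('top',*u1);o2,d2=ray('side',*u2)
    A=np.stack([d1,-d2],1);s=np.linalg.lstsq(A,o2-o1,rcond=None)[0]
    a=o1+d1*s[0];b=o2+d2*s[1];return (a+b)/2,np.linalg.norm(a-b)
def hue(im):
    return cv2.cvtColor(im,cv2.COLOR_BGR2HSV)
def blobs(im,lo,hi,box,minA=6):
    m=cv2.inRange(hue(im),lo,hi);x0,y0,x1,y1=box;k=np.zeros_like(m);k[y0:y1,x0:x1]=m[y0:y1,x0:x1]
    n,l,st,ce=cv2.connectedComponentsWithStats(k);return k,l,[(i,st[i,4],ce[i],st[i,:4]) for i in range(1,n) if st[i,4]>=minA]
E
python3 - <<'E'
from h import *
t=cv2.imread('pics/top0.png');s=cv2.imread('pics/side0.png')
def ringfit(im,lo,hi,box,f=4):
    x0,y0,x1,y1=box;h=hue(cv2.resize(im[y0:y1,x0:x1],None,fx=f,fy=f,interpolation=cv2.INTER_CUBIC))
    m=cv2.inRange(h,lo,hi);cs,_=cv2.findContours(m,cv2.RETR_EXTERNAL,cv2.CHAIN_APPROX_NONE)
    out=[]
    for c in cs:
        if len(c)>40:
            e=cv2.fitEllipse(cv2.convexHull(c)); out.append((np.array(e[0])/f+[x0,y0]+(.5/f-.5),np.array(e[1])/f))
    return out
R={}
OR=((5,60,80),(20,255,255));GR=((40,50,50),(85,255,255))
for nm,im,b,c in (('top',t,(222,240,248,267),OR),('top',t,(158,222,186,280),GR),('side',s,(262,180,295,198),OR)):
    for e in ringfit(im,*c,b):
        print(nm,e,onz(nm,e[0],.08)); R.setdefault(nm,[]).append(onz(nm,e[0],.08))
a,b,c=R['top'][:3];m=(b+c)/2;v=m-a;print('len',np.linalg.norm(v),np.linalg.norm(b-c),'yaw of +y',np.degrees(np.arctan2(v[1],v[0])))
# grips (top face centroid at z=55+34mm=.089) 
for nm,im,bx in(('top',t,(420,225,485,268)),('side',s,(325,300,405,365))):
  for c in(OR,GR):
    lo=(c[0][0],90,40)
    k,l,bl=blobs(im,lo,c[1],bx)
    for i,A,ce,st in bl: print(nm,A,ce,st,onz(nm,ce,.074))
E
```

```text
top (array([234.52814865, 253.15096569]), array([16.59199524, 16.81665421])) [0.53005113 0.14931075 0.08      ]
top (array([169.77460384, 264.5363121 ]), array([16.51097679, 16.73446655])) [0.50087642 0.29387622 0.08      ]
top (array([171.49952507, 236.18044281]), array([16.35882568, 16.65265274])) [0.56485855 0.29255579 0.08      ]
side (array([276.27342606, 188.86558151]), array([ 8.28878498, 17.6045723 ])) [0.53366222 0.1482556  0.08      ]
len 0.14393281272096836 0.06399574782326907 yaw of +y 88.87881357803687
top 54 [469.05555556 236.16666667] [464 232  11   9] [ 0.58184789 -0.37830983  0.074     ]
top 57 [451.61403509 244.92982456] [447 241  10   8] [ 0.5610304 -0.339171   0.074    ]
top 55 [433.76363636 253.78181818] [430 250   9   8] [ 0.54002391 -0.29917815  0.074     ]
side 320 [386.85625  343.540625] [379 331  17  26] [ 0.58557195 -0.37734974  0.074     ]
side 271 [341.97416974 313.61623616] [336 303  14  23] [ 0.54365799 -0.29651734  0.074     ]
side 278 [363.67985612 328.01438849] [357 317  15  24] [ 0.56471036 -0.33684675  0.074     ]
```

```bash
cat >> h.py <<'E'
from scipy.spatial.transform import Rotation as Ro
def st():
    s=manip.read_state();q=np.array(s['orientation']);R=Ro.from_quat([q[1],q[2],q[3],q[0]]);return s,np.array(s['tool_pos']),R
def plan(target,jaw_deg=None):
    """print total rotvec (deg, tool axes) and shift in tool axes (cm), rotation first"""
    s,p,R=st();M=R.as_matrix();dp=np.array(target)-p
    if jaw_deg is not None:
        a=np.radians(jaw_deg);y=np.array([0,0,-1.]);x=np.array([np.cos(a),np.sin(a),0])
        G=Ro.from_matrix(np.stack([x,y,np.cross(x,y)],1));r=(R.inv()*G).as_rotvec(degrees=True)
    else: G=R;r=np.zeros(3)
    print('t',round(s['clock'],2),'pos',np.round(p,4),'F',np.round(s['force'],1),'open',round(s['opening'],4),'rot',np.round(r,2),'shift now-axes cm',np.round(M.T@dp*100,2),'shift after rot',np.round(G.as_matrix().T@dp*100,2))
E
python3 - <<'E'
from h import *
s,p,R=st();print(np.round(R.as_matrix(),3))
for j in(-1.1,178.9,88.9,-91.1):print(j);plan([.583,-.378,.25],j)
E
```

```text
[[ 0.443  0.    -0.897]
 [ 0.897 -0.     0.443]
 [-0.    -1.    -0.   ]]
-1.1
t 1.1 pos [0.2879 0.5827 0.2313] F [-0.5  1.2  0.8] open 0.0853 rot [ 0.   64.82 -0.  ] shift now-axes cm [-73.07  -1.86 -69.  ] shift after rot [ 31.35  -1.87 -95.49]
178.9
t 1.1 pos [0.2879 0.5827 0.2313] F [-0.5  1.2  0.8] open 0.0853 rot [  -0.   -115.18   -0.  ] shift now-axes cm [-73.07  -1.86 -69.  ] shift after rot [-31.35  -1.87  95.49]
88.9
t 1.1 pos [0.2879 0.5827 0.2313] F [-0.5  1.2  0.8] open 0.0853 rot [  0.   -25.18  -0.  ] shift now-axes cm [-73.07  -1.86 -69.  ] shift after rot [-95.49  -1.87 -31.35]
-91.1
t 1.1 pos [0.2879 0.5827 0.2313] F [-0.5  1.2  0.8] open 0.0853 rot [  0.   154.82   0.  ] shift now-axes cm [-73.07  -1.86 -69.  ] shift after rot [95.49 -1.87 31.35]
```

Call:
servo_tool --series '[[[0,8.1,0],[0,0,0],0.6],[[0,8.1,0],[0,0,0],0.6],[[0,8.1,0],[0,0,0],0.6],[[0,8.1,0],[0,0,0],0.6],[[0,8.1,0],[0,0,0],0.6],[[0,8.1,0],[0,0,0],0.6],[[0,8.1,0],[0,0,0],0.6],[[0,8.1,0],[0,0,0],0.6],[[0,0,0],[1.5,0,-4.6],0.6],[[0,0,0],[1.5,0,-4.6],0.6],[[0,0,0],[1.5,0,-4.6],0.6],[[0,0,0],[1.5,0,-4.6],0.6]]'

```text
clock: 2.3
tool_pos: [0.3446, 0.3961, 0.2314]
orientation: [0.707, -0.707, 0.006, -0.007]
force: [0.3, -0.7, 1.1]
opening: 0.0515
```

Call:
servo_tool --series '[[[0,0,0],[1.5,0,-4.6],0.6],[[0,0,0],[1.5,0,-4.6],0.6],[[0,0,0],[1.5,0,-4.6],0.6],[[0,0,0],[1.5,0,-4.6],0.6],[[0,0,0],[1.5,0,-4.6],0.6],[[0,0,0],[1.5,0,-4.6],0.6],[[0,0,0],[1.5,0,-4.6],0.6],[[0,0,0],[1.5,0,-4.6],0.6],[[0,0,0],[1.5,0,-4.6],0.6],[[0,0,0],[1.5,0,-4.6],0.6],[[0,0,0],[1.5,0,-4.6],0.6],[[0,0,0],[1.5,0,-4.6],0.6]]'

```text
clock: 3.5
tool_pos: [0.5141, -0.1598, 0.2316]
orientation: [-0.707, 0.707, -0.007, 0.007]
force: [0.2, 0.1, 0.8]
opening: 0.051
```

```bash
python3 - <<'E'
from h import *
plan([.5835,-.378,.12],-1.1)
p,d=manip.grab_frame('side');cv2.imwrite('pics/s1.png',p)
E
```

```text
t 3.5 pos [ 0.5141 -0.1598  0.2316] F [0.2 0.1 0.8] open 0.051 rot [ 0.01 -0.01  0.05] shift now-axes cm [  7.35  11.17 -21.68] shift after rot [  7.36  11.16 -21.68]
```

Call:
servo_tool --series '[[[0,0,0],[1.47,0.5,-4.34],0.6],[[0,0,0],[1.47,1.5,-4.34],0.6],[[0,0,0],[1.47,2,-4.34],0.6],[[0,0,0],[1.47,2,-4.34],0.6],[[0,0,0],[1.47,2,-4.34],0.6],[[0,0,0],[0,3.1,0],0.6],[[0,0,0],[0,0,0],0.6]]'

```text
clock: 4.25
tool_pos: [0.5804, -0.3751, 0.1141]
orientation: [0.709, -0.705, 0.01, -0.004]
force: [-0.4, 0.8, -0.4]
opening: 0.0511
```

```bash
python3 - <<'E'
from h import *
plan([.5835,-.378,.062],-1.1)
p,d=manip.grab_frame('side');cv2.imwrite('pics/s2.png',cv2.resize(p[240:420,290:480],None,fx=3.1,fy=3.1,interpolation=cv2.INTER_CUBIC))
t,d=manip.grab_frame('top');cv2.imwrite('pics/t2.png',cv2.resize(t[180:320,390:550],None,fx=3.1,fy=3.1,interpolation=cv2.INTER_CUBIC))
s,q,R=st();print(proj('side',q),proj('top',q))
for dx in(-.0255,.0255):
  pp=q+R.as_matrix()[:,0]*dx;print(proj('side',pp))
E
```

```text
t 4.25 pos [ 0.5804 -0.3751  0.1141] F [-0.4  0.8 -0.4] open 0.0511 rot [-0.36 -0.09 -0.48] shift now-axes cm [ 0.36  5.2  -0.31] shift after rot [ 0.32  5.21 -0.28]
[387.29410456 317.9176412 ] [472.77600453 233.74157361]
[369.97972507 320.39232266]
[404.36443442 315.47784087]
```

View pics/s2.png

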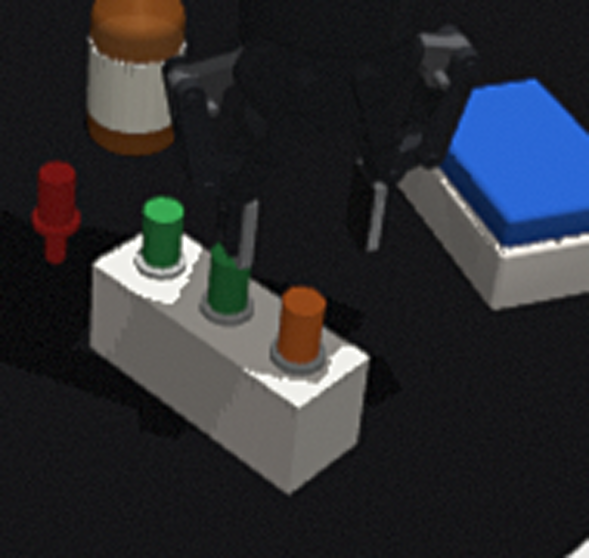

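View pics/t2.png

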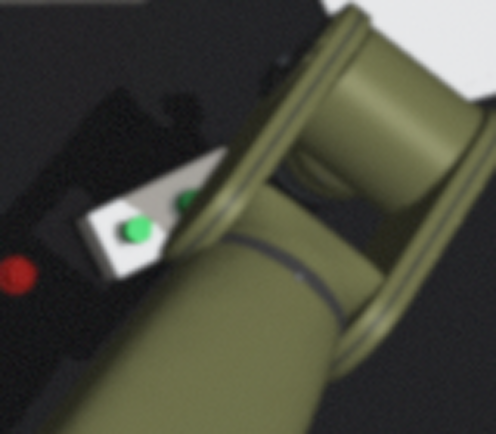

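Call:
servo_tool --series '[[[0,0,0],[0,0,0],0.6],[[0,0,0],[0.1,1.5,0],0.6],[[0,0,0],[0,1.5,0],0.6],[[0,0,0],[0,1,0],0.6],[[0,0,0],[0,0,0],0.6]]'

```text
clock: 4.85
tool_pos: [0.5827, -0.3746, 0.077]
orientation: [0.708, -0.706, 0.008, -0.005]
force: [-0.7, 0.1, -0.8]
opening: 0.0516
```

```bash
python3 - <<'E'
from h import *
plan([.582,-.378,.061],-1.1)
p,d=manip.grab_frame('side');cv2.imwrite('pics/s3.png',cv2.resize(p[240:420,290:480],None,fx=3.1,fy=3.1,interpolation=cv2.INTER_CUBIC))
E
```

```text
t 4.85 pos [ 0.5827 -0.3746  0.077 ] F [-0.7  0.1 -0.8] open 0.0516 rot [-0.18  0.03 -0.24] shift now-axes cm [-0.05  1.6  -0.35] shift after rot [-0.06  1.6  -0.34]
```

View pics/s3.png

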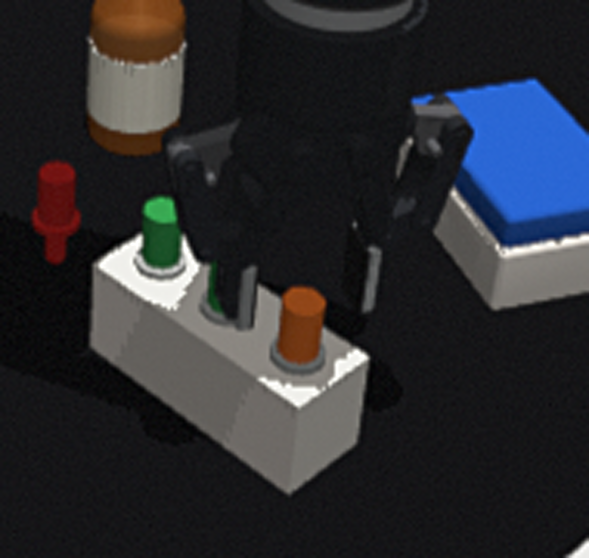

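Call:
servo_tool --series '[[[-0.2,0,-0.2],[0,0,-0.35],0.6],[[0,0,0],[0,0.8,0],0.5],[[0,0,0],[0,0.6,0],0.45],[[0,0,0],[0,0,0],0.4],[[0,0,0],[0,0,0],0.36],[[0,0,0],[0,0,0],0.36]]'

```text
clock: 5.5
tool_pos: [0.5844, -0.3797, 0.0665]
orientation: [-0.706, 0.708, -0.005, 0.008]
force: [0.2, -0.1, 0.6]
opening: 0.0309
```

```bash
python3 - <<'E'
from h import *
plan([.582,-.378,.061],-1.1)
p,d=manip.grab_frame('side');cv2.imwrite('pics/s4.png',cv2.resize(p[240:420,290:480],None,fx=3.1,fy=3.1,interpolation=cv2.INTER_CUBIC))
E
```

```text
t 5.5 pos [ 0.5844 -0.3797  0.0665] F [ 0.2 -0.1  0.6] open 0.0309 rot [0.21 0.01 0.22] shift now-axes cm [-0.24  0.55  0.17] shift after rot [-0.24  0.55  0.16]
```

View pics/s4.png

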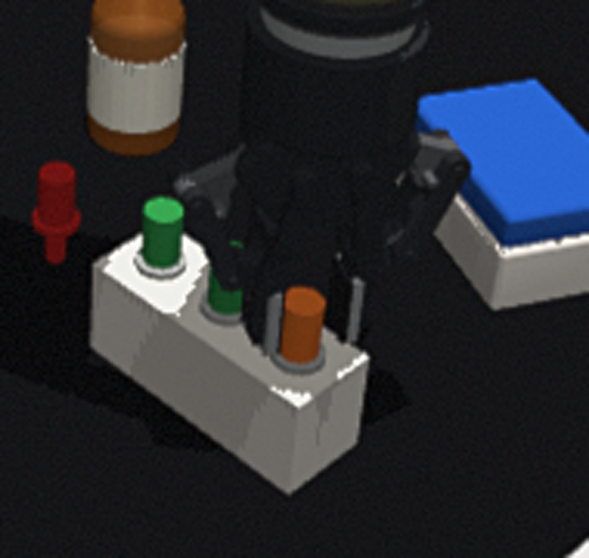

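Call:
servo_tool --series '[[[0.2,0,0.2],[-0.25,0,0.15],0.36],[[0,0,0],[0,0.3,0],0.36],[[0,0,0],[0,0,0],0.36],[[0,0,0],[0,0,0],0.36]]'

```text
clock: 5.95
tool_pos: [0.5816, -0.3779, 0.0631]
orientation: [0.707, -0.707, 0.007, -0.007]
force: [-0.3, 0.2, -0.4]
opening: 0.0307
```

```bash
python3 - <<'E'
from h import *
plan([.582,-.378,.061],-1.1)
p,d=manip.grab_frame('side');cv2.imwrite('pics/s5.png',cv2.resize(p[290:370,340:440],None,fx=6,fy=6,interpolation=cv2.INTER_CUBIC))
plan([.582,-.378,.061],-1.1)
E
```

```text
t 5.95 pos [ 0.5816 -0.3779  0.0631] F [-0.3  0.2 -0.4] open 0.0307 rot [-0.01  0.01 -0.02] shift now-axes cm [ 0.04  0.21 -0.01] shift after rot [ 0.04  0.21 -0.01]
t 6.0 pos [ 0.5817 -0.378   0.0632] F [0.2 0.1 0.4] open 0.0308 rot [-0.01  0.01 -0.01] shift now-axes cm [0.03 0.22 0.  ] shift after rot [0.03 0.22 0.  ]
```

View pics/s5.png

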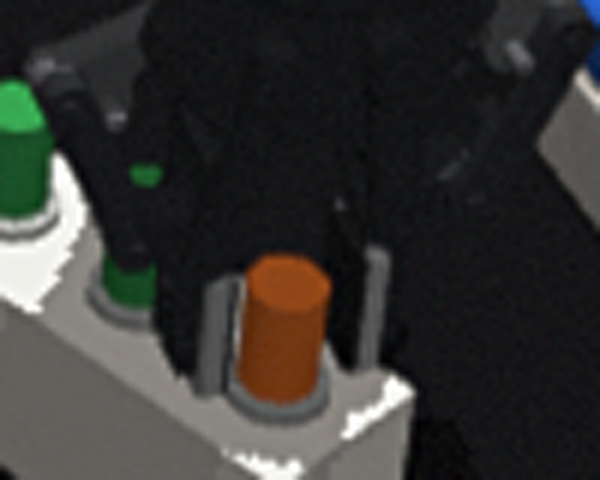

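Call:
servo_tool --series '[[[0,0,0],[0,0,0],0.28],[[0,0,0],[0,0,0],0.25],[[0,0,0],[0,0,0],0.22]]'

```text
clock: 6.3
tool_pos: [0.582, -0.3781, 0.0636]
orientation: [-0.707, 0.707, -0.007, 0.007]
force: [-0.6, 0.8, 1.1]
opening: 0.0192
```

Call:
servo_tool --series '[[[0,0,0],[0,0,0],0.0],[[0,0,0],[0,0,0],0.0],[[0,0,0],[0,0,0],0.0]]'

```text
clock: 6.6
tool_pos: [0.582, -0.3782, 0.0637]
orientation: [-0.707, 0.707, -0.006, 0.007]
force: [0.4, 0.7, 2.5]
opening: 0.0185
```

```bash
python3 - <<'E'
from h import *
plan([.582,-.378,.061],-1.1)
E
```

```text
t 6.6 pos [ 0.582  -0.3782  0.0637] F [0.4 0.7 2.5] open 0.0185 rot [0.02 0.02 0.03] shift now-axes cm [-0.    0.27  0.02] shift after rot [-0.    0.27  0.02]
```

Call:
servo_tool --series '[[[0,0,0],[0,-1,0],0.0],[[0,0,0],[0,-2,0],0.0],[[0,0,0],[0,-3,0],0.0],[[0,0,0],[0,-4,0],0.0],[[0,0,0],[0,-5,0],0.0],[[0,0,0],[0,0,0],0.0],[[0,0,0],[0,0,0],0.0]]'

```text
clock: 7.3
tool_pos: [0.5823, -0.3786, 0.2161]
orientation: [-0.706, 0.708, -0.006, 0.008]
force: [-0.4, -0.1, -2.1]
opening: 0.0179
```

```bash
python3 - <<'E'
from h import *
p,d=manip.grab_frame('side');cv2.imwrite('pics/s6full.png',p);cv2.imwrite('pics/s6.png',cv2.resize(p[200:350,320:460],None,fx=4,fy=4,interpolation=cv2.INTER_CUBIC))
plan([.53,.149,.22],-1.1)
s,q,R=st();print(proj('side',q),proj('side',q-[0,0,.0087]),proj('side',q-[0,0,.0467]))
E
```

```text
t 7.35 pos [ 0.5813 -0.3779  0.2133] F [-0.1  0.4 -1.9] open 0.0182 rot [-0.01  0.01 -0.03] shift now-axes cm [-6.13 -0.65 52.58] shift after rot [-6.14 -0.67 52.58]
[393.37552249 262.67372276] [392.75243666 268.22768664] [390.11672751 291.72145415]
```

View pics/s6.png

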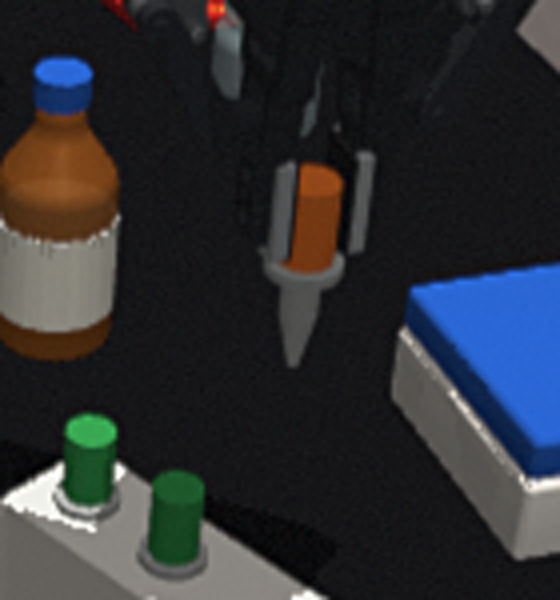

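```bash
python3 - <<'E'
from h import *
t=cv2.cvtColor(cv2.imread('pics/top0.png'),cv2.COLOR_BGR2GRAY).astype(np.float32)
A=np.array([.53005,.14931]);th=np.radians(88.88);ey=np.array([np.cos(th),np.sin(th)]);ex=np.array([ey[1],-ey[0]])
c=A+72*1e-3*ey  # plate centre
def prof(yy,xs,z):
    acc=0
    for x in xs:
        P=[proj('top',[*(c+ex*x+ey*y),z]) for y in yy]
        P=np.array(P,np.float32);acc=acc+cv2.remap(t,P[:,0].reshape(1,-1),P[:,1].reshape(1,-1),cv2.INTER_CUBIC)[0]
    return acc/len(xs)
def edges(yy,g,nm):
    d=np.gradient(g,yy);
    for i in range(2,len(d)-2):
        if abs(d[i])>6 and abs(d[i])==max(abs(d[max(0,i-4):i+5])): 
            a,b,e=abs(d[i-1]),abs(d[i]),abs(d[i+1]);o=.5*(a-e)/(a-2*b+e) if a-2*b+e else 0
            print(nm,'y=%.2f'%(yy[i]+o*(yy[1]-yy[0])),'slope %.1f'%d[i],'lev',g[max(0,i-5)].round(),g[min(len(g)-1,i+5)].round())
yy=np.arange(-140,141,.5)*1e-3
for z,xs in((.08,np.r_[-45:-15:3,15:45:3]*1e-3),(.07,np.r_[-45:45:3]*1e-3),(.02,np.r_[-45:45:3]*1e-3)):
    m=(abs(yy)>.08);
    for sgn in(-1,1):
        k=yy*sgn>.08; edges(yy[k]*1e3,prof(yy[k],xs,z),'z=%.2f'%z)
E
```

```text
z=0.08 y=-135.36 slope 29.8 lev 78.0 209.0
z=0.08 y=-124.22 slope -27.1 lev 213.0 111.0
z=0.08 y=-119.30 slope 14.0 lev 114.0 156.0
z=0.08 y=-94.95 slope 14.1 lev 169.0 225.0
z=0.08 y=89.97 slope 6.2 lev 197.0 219.0
z=0.08 y=95.87 slope -14.0 lev 216.0 161.0
z=0.08 y=109.66 slope -18.5 lev 132.0 51.0
z=0.07 y=-134.83 slope 29.2 lev 68.0 200.0
z=0.07 y=-123.31 slope -26.9 lev 219.0 115.0
z=0.07 y=-118.13 slope 13.8 lev 112.0 159.0
z=0.07 y=-93.85 slope 13.7 lev 167.0 221.0
z=0.07 y=98.46 slope -14.2 lev 218.0 162.0
z=0.07 y=112.23 slope -18.3 lev 135.0 54.0
z=0.02 y=-130.06 slope 28.1 lev 74.0 202.0
z=0.02 y=-118.08 slope -26.2 lev 215.0 114.0
z=0.02 y=-112.79 slope 13.3 lev 114.0 156.0
z=0.02 y=-87.52 slope 13.3 lev 169.0 222.0
z=0.02 y=81.25 slope -6.3 lev 206.0 188.0
z=0.02 y=111.70 slope -13.6 lev 219.0 165.0
z=0.02 y=126.01 slope -17.9 lev 131.0 52.0
```

Call:
servo_tool --series '[[[0,0,0],[-0.56,0,4.8],0.0],[[0,0,0],[-0.56,0,4.8],0.0],[[0,0,0],[-0.56,0,4.8],0.0],[[0,0,0],[-0.56,0,4.8],0.0],[[0,0,0],[-0.56,0,4.8],0.0],[[0,0,0],[-0.56,0,4.8],0.0],[[0,0,0],[-0.56,0,4.8],0.0],[[0,0,0],[-0.56,0,4.8],0.0],[[0,0,0],[-0.56,2,4.8],0.0],[[0,0,0],[-0.56,2,4.8],0.0],[[0,0,0],[-0.5,2,4.3],0.0],[[0,0,0],[0,0.5,0],0.0]]'

```text
clock: 8.55
tool_pos: [0.5266, 0.1455, 0.1444]
orientation: [-0.707, 0.707, -0.008, 0.001]
force: [-0.6, -0.4, -1.5]
opening: 0.0184
```

Call:
servo_tool --series '[[[0,0,0],[0,0,0],0.0],[[0,0,0],[0,0,0],0.0],[[0,0,0],[0,0,0],0.0]]'

```text
clock: 8.85
tool_pos: [0.5315, 0.1407, 0.1504]
orientation: [-0.707, 0.707, -0.007, 0.007]
force: [-0.6, -0.3, -2.0]
opening: 0.0181
```

```bash
python3 - <<'E'
from h import *
p,d=manip.grab_frame('side');cv2.imwrite('pics/s7full.png',p);cv2.imwrite('pics/s7.png',cv2.resize(p[110:220,230:340],None,fx=5.4,fy=5.4,interpolation=cv2.INTER_CUBIC))
plan([.530,.1461,.14],-1.1)
s,q,R=st();print(proj('side',q),proj('side',q-[0,0,.0087]),proj('side',q-[0,0,.0467]), 'hole',proj('side',[.530,.1493,.08]))
E
```

```text
t 8.9 pos [0.5317 0.1407 0.1507] F [-0.3  0.  -0.9] open 0.0177 rot [-0.   -0.1   0.05] shift now-axes cm [-0.18  1.07  0.54] shift after rot [-0.18  1.07  0.54]
[275.67277212 160.18030041] [275.7263592  164.00206764] [275.95580256 180.36569701] hole [274.53658435 188.82180921]
```

View pics/s7.png

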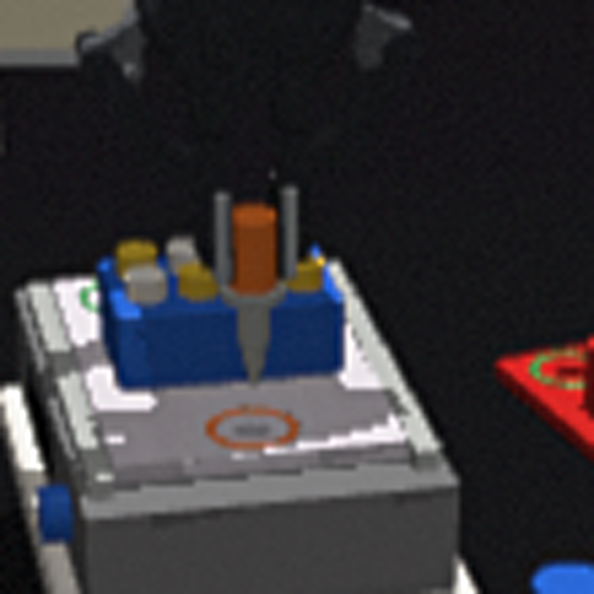

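```bash
python3 - <<'E'
from h import *
p,d=manip.grab_frame('side');np.save('d7.npy',d)
plan([.530,.1461,.14],-1.1)
s,q,R=st()
def pts(m):
    v,u=np.nonzero(m&(d>0));o=CI['side']['world_from_camera'];z=d[v,u]
    c=np.stack([(u-CI['side']['cx'])/CI['side']['fx']*z,-(v-CI['side']['cy'])/CI['side']['fy']*z,-z],1)
    return c@o[:3,:3].T+o[:3,3]
H=hue(p);m=np.zeros(p.shape[:2],bool);m[145:167,268:286]=True
g=pts(m&(cv2.inRange(H,(3,120,40),(20,255,255))>0));print('grip pts',len(g),g.mean(0),g.std(0),'rel tcp',g.mean(0)-q)
# plate region grey/white around ring
m[:]=0;m[184:194,262:290]=True
r=pts(m);print('plate',r.mean(0),r.std(0))
# predicted model points of block front: 
m[:]=0;m[172:178,255:270]=True
r=pts(m);print('block front',r.mean(0),r.std(0))
for v in range(166,186):
    print(v,p[v,268:288].astype(int).sum(1).tolist())
E
```

```text
t 8.95 pos [0.5318 0.1408 0.1508] F [-0.7 -0.1 -1.4] open 0.018 rot [-0.01 -0.1   0.07] shift now-axes cm [-0.19  1.08  0.53] shift after rot [-0.19  1.08  0.53]
grip pts 147 [0.53770175 0.15813779 0.15448931] [0.02160185 0.10548947 0.03869066] rel tcp [0.00593395 0.01736182 0.00367858]
plate [0.53264221 0.1511603  0.07974921] [0.01760092 0.01477401 0.00141542]
block front [0.51030724 0.19042941 0.09811309] [0.00964581 0.00233545 0.00433169]
166 [201, 189, 189, 194, 203, 221, 234, 238, 242, 242, 240, 234, 216, 204, 197, 193, 183, 184, 175, 176]
167 [198, 190, 188, 188, 178, 176, 218, 239, 236, 241, 226, 218, 162, 146, 143, 143, 144, 151, 153, 153]
168 [149, 154, 152, 149, 145, 156, 215, 235, 247, 238, 230, 224, 147, 143, 147, 148, 153, 148, 158, 143]
169 [154, 145, 146, 149, 133, 157, 218, 235, 245, 242, 236, 226, 156, 148, 154, 153, 148, 148, 146, 149]
170 [150, 153, 155, 148, 141, 163, 217, 235, 238, 239, 235, 219, 155, 151, 143, 147, 148, 142, 153, 152]
171 [149, 150, 149, 150, 143, 163, 218, 235, 243, 240, 234, 223, 157, 142, 141, 150, 147, 148, 144, 150]
172 [147, 152, 151, 153,
[... 745 characters left out ...]
 134, 150, 226, 229, 175, 173, 170, 171, 169, 199, 199, 226, 220, 224]
180 [174, 177, 168, 196, 199, 227, 223, 219, 233, 245, 247, 280, 286, 273, 280, 328, 331, 382, 382, 381]
181 [282, 281, 291, 326, 331, 381, 388, 383, 346, 331, 379, 386, 386, 383, 382, 385, 380, 381, 380, 380]
182 [383, 385, 382, 382, 383, 378, 385, 382, 384, 384, 387, 384, 381, 381, 381, 377, 375, 381, 374, 377]
183 [376, 376, 382, 381, 380, 378, 374, 379, 381, 378, 383, 385, 383, 378, 376, 371, 377, 379, 376, 374]
184 [371, 372, 381, 378, 378, 374, 366, 362, 373, 375, 373, 375, 383, 383, 372, 379, 376, 381, 374, 370]
185 [374, 374, 381, 361, 368, 361, 311, 288, 329, 326, 326, 333, 369, 369, 369, 361, 378, 381, 378, 378]
```

```bash
python3 - <<'E'
from h import *
from scipy.optimize import least_squares
d=np.load('d7.npy');q=np.array([.5317,.1407,.1507])
p=cv2.imread('pics/s7full.png')
H=hue(p);m=np.zeros(p.shape[:2],bool);m[148:166,268:286]=True
m&=cv2.inRange(H,(3,120,40),(20,255,255))>0
m=cv2.erode(m.astype(np.uint8),np.ones((3,3)))>0
v,u=np.nonzero(m&(d>0)&(d<1.6));o=CI['side']['world_from_camera'];z=d[v,u]
c=np.stack([(u-CI['side']['cx'])/CI['side']['fx']*z,-(v-CI['side']['cy'])/CI['side']['fy']*z,-z],1)
w=c@o[:3,:3].T+o[:3,3]
k=abs(w[:,1]-np.median(w[:,1]))<.01;w=w[k];print(len(w),np.median(w,0),w.std(0))
f=lambda a:np.hypot(w[:,0]-a[0],w[:,1]-a[1])-.01
r=least_squares(f,[q[0],q[1]],loss='soft_l1',f_scale=.001);print('axis fit',r.x,'rel tcp',r.x-q[:2],np.abs(f(r.x)).mean())
# top-side correspondence: side sees ring hole at
print('side hole',onz('side',(276.27,188.87),.08),'side tip at z=.104',onz('side',(276.7,181.0),.1507-.0467))
E
```

```text
86 [0.53120064 0.13089351 0.16418395] [0.00351436 0.00289639 0.00880321]
axis fit [0.53323377 0.13982544] rel tcp [ 0.00153377 -0.00087456] 0.0019050350239465331
side hole [0.53365031 0.14823529 0.08      ] side tip at z=.104 [0.53256294 0.13705705 0.104     ]
```

Call:
servo_tool --series '[[[0,0,0],[0,0.5,0.55],0.0],[[0,0,0],[0,1,0],0.0],[[0,0,0],[0,0.3,0],0.0],[[0,0,0],[0,0,0],0.0],[[0,0,0],[0,0,0],0.0]]'

```text
clock: 9.45
tool_pos: [0.5311, 0.1473, 0.1317]
orientation: [-0.707, 0.707, -0.007, 0.007]
force: [0.1, -0.8, -0.3]
opening: 0.0184
```

```bash
python3 - <<'E'
from h import *
p,d=manip.grab_frame('side');cv2.imwrite('pics/s8full.png',p);cv2.imwrite('pics/s8.png',cv2.resize(p[150:210,240:310],None,fx=8,fy=8,interpolation=cv2.INTER_CUBIC))
plan([.5317,.1463,.131],-1.1)
s,q,R=st();print(proj('side',q-[0,0,.0467]))
E
```

```text
t 9.5 pos [0.5313 0.1473 0.1321] F [ 0.3 -0.2 -1. ] open 0.0179 rot [0.   0.01 0.  ] shift now-axes cm [ 0.04  0.11 -0.1 ] shift after rot [ 0.04  0.11 -0.1 ]
[275.25931099 186.92552652]
```

View pics/s8.png

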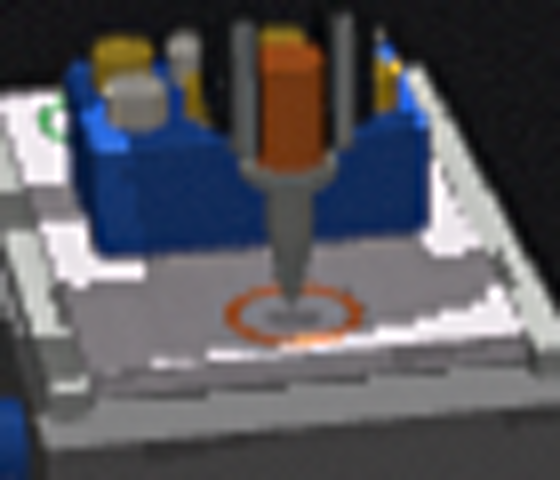

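```bash
python3 - <<'E'
from h import *
p,d=manip.grab_frame('side')
for v in range(180,192): print(v,p[v,266:288].astype(int).sum(1).tolist())
for uv in((275.8,187.8),(276.2,188)): print(onz('side',uv,.0854))
print(onz('side',(276.27,188.87),.08))
plan([.5317,.1463,.131],-1.1)
E
```

```text
180 [155, 174, 175, 175, 172, 198, 200, 220, 218, 235, 240, 223, 222, 285, 285, 275, 282, 328, 331, 383, 383, 383]
181 [244, 282, 282, 276, 286, 327, 338, 376, 231, 225, 226, 221, 254, 386, 387, 386, 379, 382, 377, 385, 379, 381]
182 [385, 382, 387, 384, 385, 388, 382, 381, 263, 229, 224, 215, 261, 384, 389, 380, 375, 383, 381, 377, 376, 373]
183 [381, 379, 377, 379, 381, 381, 380, 380, 285, 235, 228, 220, 323, 386, 384, 376, 372, 377, 378, 378, 371, 369]
184 [378, 376, 375, 376, 379, 381, 377, 379, 289, 225, 222, 224, 331, 381, 388, 379, 377, 374, 378, 381, 373, 378]
185 [374, 375, 372, 376, 378, 370, 368, 371, 313, 233, 222, 225, 327, 343, 369, 371, 371, 361, 379, 377, 378, 376]
186 [376, 378, 376, 367, 359, 312, 303, 311, 311, 264, 221, 238, 317, 307, 305, 300, 319, 295, 365, 382, 382, 376]
187 [373, 377, 362, 291, 277, 309, 347, 382, 378, 305, 267, 336, 379, 381, 383, 348, 302, 261, 322, 358, 382, 381]
188 [370, 377, 275, 236, 311, 379, 387, 373, 369, 353, 339, 357, 354, 362, 383, 389, 378, 277, 247, 292, 371, 377]
189 [374, 376, 252, 247, 367, 387, 380, 329, 282, 295, 293, 294, 283, 297, 371, 387, 384, 307, 250, 325, 368, 373]
190 [372, 369, 288, 262, 322, 362, 380, 347, 314, 309, 310, 301, 295, 320, 372, 363, 352, 252, 254, 317, 371, 480]
191 [369, 370, 361, 313, 277, 271, 327, 365, 365, 361, 360, 395, 391, 400, 396, 362, 350, 426, 436, 469, 509, 731]
[0.53150365 0.14262929 0.0854    ]
[0.53214509 0.14145016 0.0854    ]
[0.53365031 0.14823529 0.08      ]
t 9.55 pos [0.5314 0.1473 0.1323] F [ 0.8  0.5 -0.4] open 0.0179 rot [-0.    0.02  0.02] shift now-axes cm [ 0.03  0.13 -0.1 ] shift after rot [ 0.03  0.13 -0.1 ]
```

Call:
servo_tool --series '[[[0,0,0],[0.11,0.5,-0.08],0.0],[[0,0,0],[0,0.5,0],0.0],[[0,0,0],[0,0.5,0],0.0],[[0,0,0],[0,0.3,0],0.0],[[0,0,0],[0,0.2,0],0.0]]'

```text
clock: 10.05
tool_pos: [0.5323, 0.1468, 0.1119]
orientation: [0.707, -0.707, 0.007, -0.007]
force: [-0.7, 1.7, 0.8]
opening: 0.018
```

```bash
python3 - <<'E'
from h import *
plan([.5325,.1465,.0887],-1.1)
p,d=manip.grab_frame('side');cv2.imwrite('pics/s9.png',cv2.resize(p[150:210,240:310],None,fx=8,fy=8,interpolation=cv2.INTER_CUBIC))
plan([.5325,.1465,.0887],-1.1)
E
```

```text
t 10.05 pos [0.5323 0.1468 0.1119] F [-0.7  1.7  0.8] open 0.018 rot [-0.05  0.   -0.01] shift now-axes cm [ 0.02  2.32 -0.04] shift after rot [ 0.02  2.32 -0.03]
t 10.1 pos [0.5323 0.1469 0.1118] F [ 0.   1.7 -0.4] open 0.0181 rot [-0.05  0.01 -0.01] shift now-axes cm [ 0.02  2.31 -0.04] shift after rot [ 0.02  2.31 -0.04]
```

View pics/s9.png

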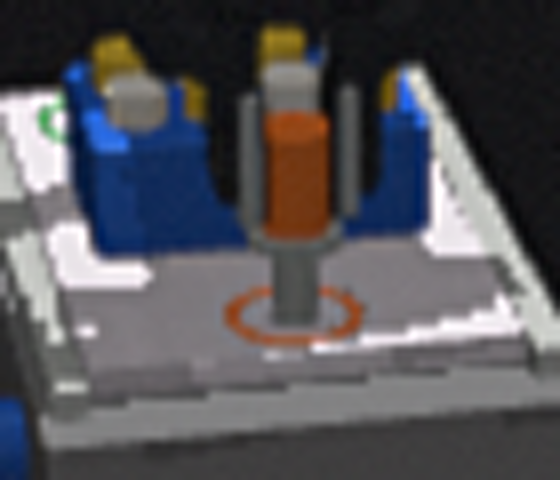

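Call:
servo_tool --series '[[[0,0,0],[0,0.3,0],0.0],[[0,0,0],[0,0.3,0],0.0],[[0,0,0],[0,0.2,0],0.0],[[0,0,0],[0,0,0],0.0]]'

```text
clock: 10.5
tool_pos: [0.5326, 0.1477, 0.1046]
orientation: [0.708, -0.706, 0.006, -0.007]
force: [-1.2, 4.9, 2.0]
opening: 0.0181
```

Call:
servo_tool --series '[[[0,0,0],[0,0.3,-0.05],0.0],[[0,0,0],[0,0.3,0],0.0],[[0,0,0],[0,0.2,0],0.0],[[0,0,0],[0,0,0],0.0]]'

```text
clock: 10.9
tool_pos: [0.5335, 0.1471, 0.0987]
orientation: [0.708, -0.706, 0.006, -0.008]
force: [-3.2, 4.6, 10.9]
opening: 0.0181
```

Call:
servo_tool --series '[[[0,0,0],[0,0.3,0],0.0],[[0,0,0],[0,0.2,0],0.0],[[0,0,0],[0,0.2,0],0.0],[[0,0,0],[0,0,0],0.0]]'

```text
clock: 11.3
tool_pos: [0.534, 0.1473, 0.0959]
orientation: [0.708, -0.706, 0.006, -0.007]
force: [-13.9, 3.1, 30.5]
opening: 0.0181
```

```bash
python3 - <<'E'
from h import *
p,d=manip.grab_frame('side');cv2.imwrite('pics/s10.png',cv2.resize(p[150:210,240:310],None,fx=8,fy=8,interpolation=cv2.INTER_CUBIC))
plan([.5325,.1465,.0887],-1.1)
print(manip.read_state()['ft_torque'])
E
```

```text
t 11.35 pos [0.5339 0.1473 0.0958] F [-12.8   3.2  31.4] open 0.0179 rot [-0.12  0.03  0.12] shift now-axes cm [-0.14  0.71 -0.08] shift after rot [-0.14  0.71 -0.08]
[ 0.39260989  2.58711865 -0.01589997]
```

View pics/s10.png

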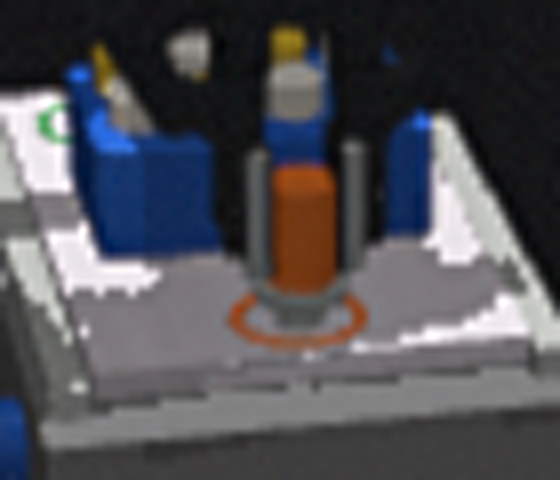

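Call:
servo_tool --series '[[[0,0,0],[-0.1,0,0],0.0],[[0,0,0],[-0.1,0,0],0.0],[[0,0,0],[0,0,0],0.0]]'

```text
clock: 11.65
tool_pos: [0.5336, 0.1472, 0.0957]
orientation: [0.708, -0.706, 0.004, -0.009]
force: [-7.4, 3.7, 25.8]
opening: 0.0181
```

Call:
servo_tool --series '[[[0,0,0],[-0.1,0,0],0.0],[[0,0,0],[-0.1,0,0],0.0],[[0,0,0],[0,0,0],0.0]]'

```text
clock: 11.95
tool_pos: [0.5332, 0.1471, 0.0957]
orientation: [0.708, -0.706, 0.002, -0.011]
force: [-2.2, 2.5, 21.1]
opening: 0.0179
```

Call:
servo_tool --series '[[[0,0,0],[-0.05,0.15,0],0.0],[[0,0,0],[0,0.15,0],0.0],[[0,0,0],[0,0,0],0.0]]'

```text
clock: 12.25
tool_pos: [0.5325, 0.1467, 0.0908]
orientation: [0.708, -0.707, 0.002, -0.011]
force: [2.7, 2.8, 9.6]
opening: 0.0181
```

```bash
python3 - <<'E'
from h import *
plan([.5325,.1465,.0887],-1.1)
print(manip.read_state()['ft_torque'])
E
```

```text
t 12.25 pos [0.5325 0.1467 0.0908] F [2.7 2.8 9.6] open 0.0181 rot [-0.09  0.03  0.67] shift now-axes cm [ 0.    0.21 -0.02] shift after rot [ 0.    0.21 -0.02]
[ 0.34127195 -0.62026828 -0.0075352 ]
```

Call:
servo_tool --series '[[[0,0,0.3],[0,0.1,0],0.0],[[0,0,0.3],[0,0.15,0],0.0],[[0,0,0],[0,0.1,0],0.0],[[0,0,0],[0,0,0],0.0]]'

```text
clock: 12.65
tool_pos: [0.5328, 0.1465, 0.0884]
orientation: [0.707, -0.707, 0.006, -0.007]
force: [1.1, 1.5, 16.9]
opening: 0.0179
```

```bash
python3 - <<'E'
from h import *
p,d=manip.grab_frame('side');cv2.imwrite('pics/s11.png',cv2.resize(p[150:210,240:310],None,fx=8,fy=8,interpolation=cv2.INTER_CUBIC))
plan([.5325,.1465,.0887],-1.1)
print(manip.read_state()['ft_torque'])
E
```

```text
t 12.7 pos [0.5328 0.1465 0.0884] F [-0.   0.7 17. ] open 0.0181 rot [-0.07  0.03  0.06] shift now-axes cm [-0.03 -0.03 -0.  ] shift after rot [-0.03 -0.03 -0.  ]
[ 0.11226938 -0.11698278  0.0339396 ]
```

View pics/s11.png

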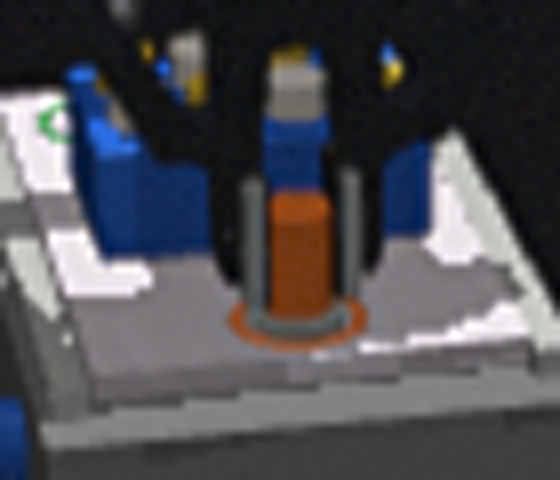

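Call:
servo_tool --series '[[[0,0,0],[0,0.1,0],0.0],[[0,0,0],[0,0.1,0],0.0],[[0,0,0],[0,0,0],0.0]]'

```text
clock: 13.0
tool_pos: [0.5329, 0.1464, 0.0882]
orientation: [0.707, -0.707, 0.006, -0.007]
force: [-4.5, -0.9, 27.5]
opening: 0.0183
```

Call:
servo_tool --series '[[[0,0,0],[0.05,-0.3,0],0.0],[[0,0,0],[0,-0.1,0],0.25],[[0,0,0],[0,0,0],0.45],[[0,0,0],[0,0,0],0.45],[[0,0,0],[0,-1,0],0.45],[[0,0,0],[0,-2,0],0.45],[[0,0,0],[0,-3,0],0.45],[[0,0,0],[0,-4,0],0.45],[[0,0,0],[0,-3,-2],0.5],[[0,0,0],[0,0,-5],0.6],[[0,0,0],[0,0,-5],0.6],[[0,0,0],[0.4,0,-5],0.6]]'

```text
clock: 14.2
tool_pos: [0.5295, -0.0252, 0.2148]
orientation: [-0.707, 0.707, -0.01, 0.002]
force: [0.8, -0.1, 0.5]
opening: 0.0513
```

Call:
servo_tool --series '[[[0,0,0],[0.4,0,-5],0.6],[[0,0,0],[0.4,0,-5],0.6],[[0,0,0],[0.4,0,-5],0.6],[[0,0,0],[0.4,0,-5],0.6]]'

```text
clock: 14.6
tool_pos: [0.5418, -0.2254, 0.2141]
orientation: [0.707, -0.707, 0.011, -0.003]
force: [0.1, 0.2, -0.2]
opening: 0.0514
```

```bash
python3 - <<'E'
from h import *
p,d=manip.grab_frame('side');cv2.imwrite('pics/s12full.png',p);t,d=manip.grab_frame('top');cv2.imwrite('pics/t12full.png',t)
cv2.imwrite('pics/12.png',np.hstack([cv2.resize(p[150:220,230:330],(400,280),interpolation=cv2.INTER_CUBIC),cv2.resize(t[210:300,145:273],(400,280),interpolation=cv2.INTER_CUBIC)]))
plan([.5428,-.2976,.22],-1.1)
E
```

```text
t 14.7 pos [ 0.5417 -0.2286  0.2139] F [-0.3  1.4 -1.4] open 0.0512 rot [ 0.07 -0.33 -0.68] shift now-axes cm [ 0.28 -0.6  -6.9 ] shift after rot [ 0.24 -0.61 -6.9 ]
```

View pics/12.png

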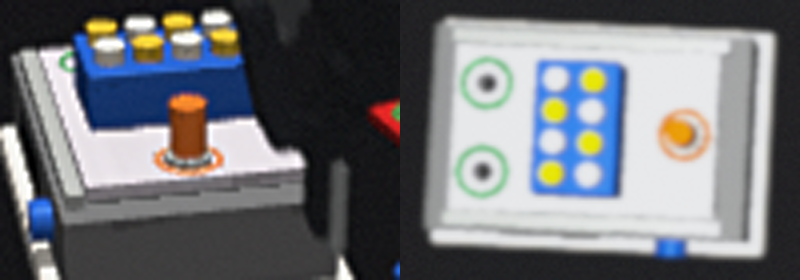

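View pics/t12full.png

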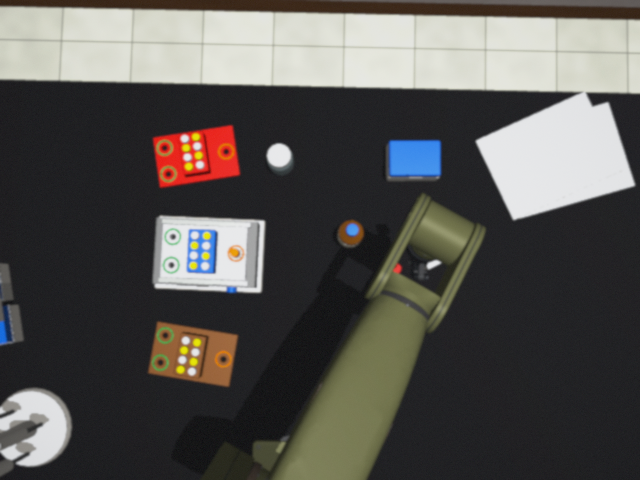

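```bash
cat >> h.py <<'E'
def ringfit(im,lo,hi,box,f=4):
    x0,y0,x1,y1=box;h=hue(cv2.resize(im[y0:y1,x0:x1],None,fx=f,fy=f,interpolation=cv2.INTER_CUBIC))
    m=cv2.inRange(h,lo,hi);cs,_=cv2.findContours(m,cv2.RETR_EXTERNAL,cv2.CHAIN_APPROX_NONE)
    out=[]
    for c in cs:
        if len(c)>40:
            e=cv2.fitEllipse(cv2.convexHull(c)); out.append((np.array(e[0])/f+[x0,y0]+(.5/f-.5),np.array(e[1])/f))
    return out
OR=((5,60,80),(20,255,255));GR=((40,50,50),(85,255,255))
E
python3 - <<'E'
from h import *
t=cv2.imread('pics/t12full.png');s=cv2.imread('pics/s12full.png')
P=[]
for b,c in (((222,240,248,267),OR),((158,222,188,280),GR)):
    for e in ringfit(t,*c,b): P.append(onz('top',e[0],.08));print(e,P[-1])
for e in ringfit(s,*OR,(262,180,295,200)):print('side',e,onz('side',e[0],.08))
a,b,c=P[:3];m=(b+c)/2
dn=c-b;print('yaw from BC',np.degrees(np.arctan2(dn[1],dn[0])),'from A',np.degrees(np.arctan2(*(m-a)[[1,0]])))
x=dn[:2]/np.hypot(*dn[:2]);y=np.array([-x[1],x[0]])
th=np.radians(88.88);y=np.array([np.cos(th),np.sin(th)])
print('A from BC',m[:2]-.144*y)
E
```

```text
(array([235.48719311, 252.95904827]), array([16.72062111, 16.85487938])) [0.53053604 0.14716952 0.08      ]
(array([170.77349663, 264.61111069]), array([16.48460579, 16.62964439])) [0.50076353 0.29162548 0.08      ]
(array([172.30543613, 236.32448673]), array([16.29943275, 16.57656288])) [0.5645774  0.29072698 0.08      ]
side (array([276.86433697, 186.45185184]), array([15.12736988, 18.9932003 ])) [0.53746383 0.1600655  0.08      ]
yaw from BC -0.80667370385451 from A 89.15084357468331
A from BC [0.52985577 0.14720374]
```

Call:
servo_tool --series '[[[0,0,0],[0,3,-4],0.6],[[0,0,0],[0,4,-2],0.6],[[0,0,0],[0,4,0],0.55],[[0,0,0],[0,0,0],0.5],[[0,0,0],[0,0,0],0.5]]'

```text
clock: 15.2
tool_pos: [0.5397, -0.2825, 0.1039]
orientation: [0.708, -0.706, 0.011, -0.002]
force: [-0.1, 0.7, -0.4]
opening: 0.0431
```

```bash
python3 - <<'E'
from h import *
plan([.540,-.2985,.0637],-1.1)
E
```

```text
t 15.2 pos [ 0.5397 -0.2825  0.1039] F [-0.1  0.7 -0.4] open 0.0431 rot [-0.09  0.05 -0.73] shift now-axes cm [ 0.11  4.02 -1.61] shift after rot [ 0.06  4.02 -1.6 ]
```

Call:
servo_tool --series '[[[-0.1,0,-0.7],[0,0,-1.6],0.5],[[0,0,0],[0,1.5,0],0.5],[[0,0,0],[0,1.5,0],0.45],[[0,0,0],[0,0.5,0],0.4],[[0,0,0],[0,0,0],0.4],[[0,0,0],[0,0,0],0.4]]'

```text
clock: 15.8
tool_pos: [0.54, -0.2993, 0.0691]
orientation: [-0.707, 0.708, -0.006, 0.007]
force: [0.3, 0.3, 0.3]
opening: 0.0339
```

```bash
python3 - <<'E'
from h import *
plan([.540,-.2985,.0637],-1.1)
p,d=manip.grab_frame('side');cv2.imwrite('pics/s13.png',cv2.resize(p[270:350,300:400],None,fx=6,fy=6,interpolation=cv2.INTER_CUBIC))
E
```

```text
t 15.8 pos [ 0.54   -0.2993  0.0691] F [0.3 0.3 0.3] open 0.0339 rot [0.08 0.03 0.07] shift now-axes cm [-0.    0.54  0.08] shift after rot [-0.    0.54  0.08]
```

View pics/s13.png

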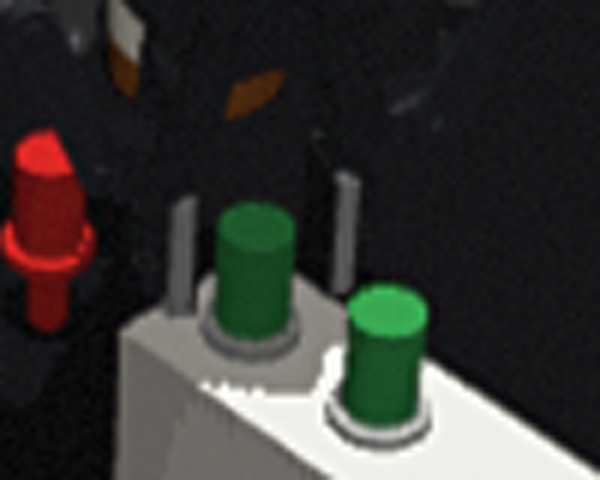

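Call:
servo_tool --series '[[[0,0,0],[0,0.45,0.08],0.36],[[0,0,0],[0,0,0],0.3],[[0,0,0],[0,0,0],0.26],[[0,0,0],[0,0,0],0.22]]'

```text
clock: 16.25
tool_pos: [0.5402, -0.2987, 0.0651]
orientation: [-0.706, 0.708, -0.006, 0.007]
force: [0.6, 0.9, -0.6]
opening: 0.0193
```

Call:
servo_tool --series '[[[0,0,0],[0,0,0],0.0],[[0,0,0],[0,0,0],0.0],[[0,0,0],[0,0,0],0.0]]'

```text
clock: 16.55
tool_pos: [0.5403, -0.2988, 0.0652]
orientation: [-0.706, 0.708, -0.006, 0.007]
force: [0.9, 0.3, 1.3]
opening: 0.0181
```

```bash
python3 - <<'E'
from h import *
plan([.5033,.2908,.215],-1.1)
E
```

```text
t 16.55 pos [ 0.5403 -0.2988  0.0652] F [0.9 0.3 1.3] open 0.0181 rot [0.12 0.01 0.13] shift now-axes cm [ -4.78 -15.11  58.85] shift after rot [ -4.83 -14.98  58.88]
```

Call:
servo_tool --series '[[[-0.1,0,-0.1],[0,-1,0],0.0],[[0,0,0],[0,-3,0],0.0],[[0,0,0],[0,-4,0],0.0],[[0,0,0],[0,-4,0],0.0],[[0,0,0],[-0.4,-3,2],0.0],[[0,0,0],[-0.4,0,4.9],0.0],[[0,0,0],[-0.4,0,4.9],0.0],[[0,0,0],[-0.4,0,4.9],0.0],[[0,0,0],[-0.4,0,4.9],0.0],[[0,0,0],[-0.4,0,4.9],0.0],[[0,0,0],[-0.4,0,4.9],0.0],[[0,0,0],[-0.4,0,4.9],0.0]]'

```text
clock: 17.75
tool_pos: [0.5138, 0.0672, 0.2141]
orientation: [-0.706, 0.708, -0.005, 0.008]
force: [1.0, -0.1, -0.8]
opening: 0.0177
```

Call:
servo_tool --series '[[[0,0,0],[-0.4,0,4.9],0.0],[[0,0,0],[-0.4,0,4.9],0.0],[[0,0,0],[-0.4,0,4.9],0.0],[[0,0,0],[-0.4,0,4.9],0.0],[[0,0,0],[0,0,3],0.0],[[0,0,0],[0,2,0],0.0],[[0,0,0],[0,2,0],0.0],[[0,0,0],[0,0,0],0.0],[[0,0,0],[0,0,0],0.0]]'

```text
clock: 18.65
tool_pos: [0.5027, 0.2912, 0.1727]
orientation: [-0.706, 0.708, -0.006, 0.008]
force: [0.4, 0.1, -0.5]
opening: 0.018
```

```bash
python3 - <<'E'
from h import *
plan([.5033,.2908,.13],-1.1)
p,d=manip.grab_frame('side');cv2.imwrite('pics/s14.png',cv2.resize(p[110:210,220:330],None,fx=5.4,fy=5.4,interpolation=cv2.INTER_CUBIC))
E
```

```text
t 18.65 pos [0.5027 0.2912 0.1727] F [ 0.4  0.1 -0.5] open 0.018 rot [0.22 0.01 0.16] shift now-axes cm [ 0.05  4.27 -0.03] shift after rot [ 0.07  4.27 -0.04]
```

View pics/s14.png

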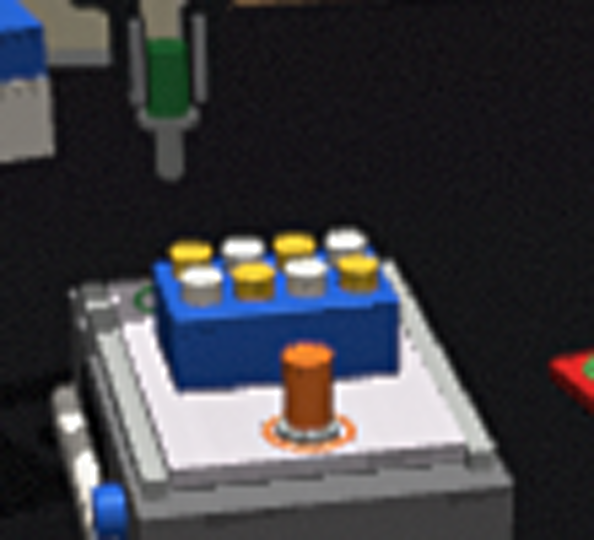

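Call:
servo_tool --series '[[[0.2,0,0.15],[0.05,2,-0.04],0.0],[[0,0,0],[0,2,0],0.0],[[0,0,0],[0,0.6,0],0.0],[[0,0,0],[0,0,0],0.0],[[0,0,0],[0,0,0],0.0]]'

```text
clock: 19.2
tool_pos: [0.5043, 0.2912, 0.1282]
orientation: [0.707, -0.707, 0.006, -0.008]
force: [0.2, 0.7, -0.5]
opening: 0.0176
```

```bash
python3 - <<'E'
from h import *
plan([.5033,.2908,.115],-1.1)
p,d=manip.grab_frame('side');cv2.imwrite('pics/s15.png',cv2.resize(p[130:200,220:300],None,fx=7,fy=7,interpolation=cv2.INTER_CUBIC))
E
```

```text
t 19.2 pos [0.5043 0.2912 0.1282] F [ 0.2  0.7 -0.5] open 0.0176 rot [-0.06  0.    0.16] shift now-axes cm [-0.11  1.32 -0.04] shift after rot [-0.1   1.32 -0.04]
```

View pics/s15.png

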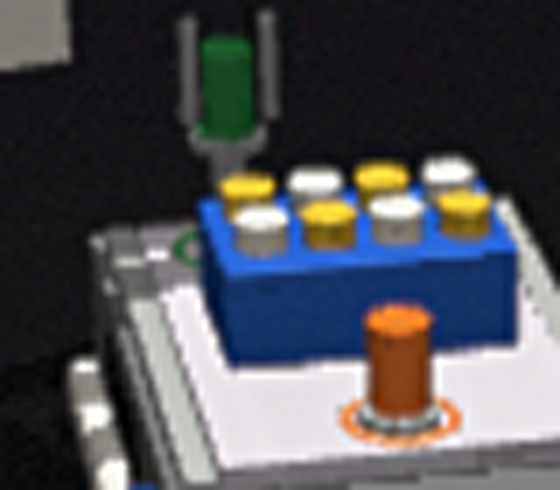

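Call:
servo_tool --series '[[[0,0,0],[-0.1,0.5,-0.04],0.0],[[0,0,0],[0,0.5,0],0.0],[[0,0,0],[0,0.3,0],0.0],[[0,0,0],[0,0,0],0.0],[[0,0,0],[0,0,0],0.0]]'

```text
clock: 19.75
tool_pos: [0.5024, 0.2906, 0.1134]
orientation: [-0.707, 0.707, -0.007, 0.007]
force: [0.3, 0.3, -0.5]
opening: 0.0178
```

Call:
servo_tool --series '[[[0,0,0],[0.08,0.2,0],0.0],[[0,0,0],[0,0.3,0],0.0],[[0,0,0],[0,0.3,0],0.0],[[0,0,0],[0,0,0],0.0]]'

```text
clock: 20.15
tool_pos: [0.5029, 0.2904, 0.1049]
orientation: [-0.707, 0.707, -0.007, 0.007]
force: [0.9, -0.1, -0.6]
opening: 0.0181
```

Tip is already below the deck top (0.067) with no force; continuing.

Call:
servo_tool --series '[[[0,0,0],[0,0.4,0],0.0],[[0,0,0],[0,0.4,0],0.0],[[0,0,0],[0,0.4,0],0.0],[[0,0,0],[0,0,0],0.0]]'

```text
clock: 20.55
tool_pos: [0.5027, 0.2903, 0.0926]
orientation: [-0.707, 0.707, -0.007, 0.006]
force: [0.1, -0.1, -0.9]
opening: 0.0184
```

Call:
servo_tool --series '[[[0,0,0],[0,0.2,0],0.0],[[0,0,0],[0,0.2,0],0.0],[[0,0,0],[0,0.2,0],0.0],[[0,0,0],[0,0,0],0.0]]'

```text
clock: 20.95
tool_pos: [0.5036, 0.2907, 0.09]
orientation: [-0.707, 0.707, -0.006, 0.007]
force: [-6.7, -3.1, 10.4]
opening: 0.0182
```

Call:
servo_tool --series '[[[0,0,0],[0,-0.25,0],0.0],[[0,0,0],[0,-0.1,0],0.3],[[0,0,0],[0,0,0],0.4],[[0,0,0],[0,-1,0],0.4],[[0,0,0],[0,-3,0],0.4],[[0,0,0],[0,-4,0],0.4],[[0,0,0],[0,-4.3,0],0.5],[[0,0,0],[0.45,0,-4.8],0.5],[[0,0,0],[0.45,0,-4.8],0.5],[[0,0,0],[0.45,0,-4.8],0.5],[[0,0,0],[0.45,0,-4.8],0.5],[[0,0,0],[0.45,0,-4.8],0.5]]'

```text
clock: 22.15
tool_pos: [0.521, 0.0484, 0.215]
orientation: [-0.707, 0.707, -0.006, 0.007]
force: [1.0, -0.2, 0.1]
opening: 0.0426
```

Call:
servo_tool --series '[[[0,0,0],[0.45,0,-4.8],0.5],[[0,0,0],[0.45,0,-4.8],0.5],[[0,0,0],[0.45,0,-4.8],0.5],[[0,0,0],[0.45,0,-4.8],0.5],[[0,0,0],[0.45,0,-4.8],0.5],[[0,0,0],[0.45,0,-4.8],0.5],[[0,0,0],[0.45,2,-4.8],0.5],[[0,0,0],[0,4,-4.8],0.5],[[0,0,0],[0,4,0],0.5],[[0,0,0],[0,0,0],0.5],[[0,0,0],[0,0,0],0.5]]'

```text
clock: 23.25
tool_pos: [0.5451, -0.3222, 0.1228]
orientation: [0.708, -0.707, 0.007, -0.006]
force: [0.3, -0.4, -0.0]
opening: 0.043
```

```bash
python3 - <<'E'
from h import *
plan([.5611,-.3383,.065],-1.1)
p,d=manip.grab_frame('side');cv2.imwrite('pics/s16.png',np.hstack([cv2.resize(p[270:350,310:400],None,fx=4,fy=4,interpolation=cv2.INTER_CUBIC),cv2.resize(p[140:220,220:310],None,fx=4,fy=4,interpolation=cv2.INTER_CUBIC)]))
E
```

```text
t 23.25 pos [ 0.5451 -0.3222  0.1228] F [ 0.3 -0.4 -0. ] open 0.043 rot [-0.07  0.02 -0.04] shift now-axes cm [ 1.63  5.78 -1.58] shift after rot [ 1.63  5.78 -1.58]
```

View pics/s16.png

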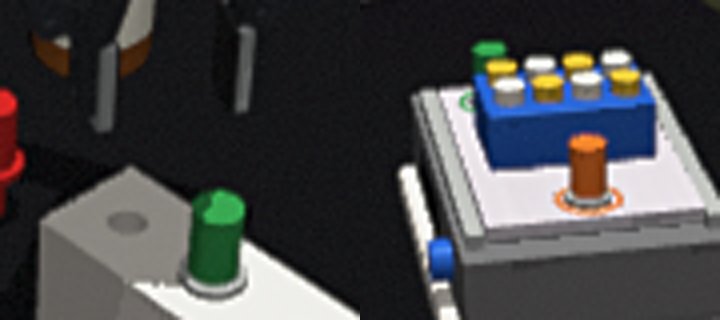

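Call:
servo_tool --series '[[[0,0,0],[1.6,0,-1.6],0.5],[[0,0,0],[0,2,0],0.5],[[0,0,0],[0,2,0],0.45],[[0,0,0],[0,1.4,0],0.4],[[0,0,0],[0,0,0],0.4],[[0,0,0],[0,0,0],0.4]]'

```text
clock: 23.9
tool_pos: [0.562, -0.339, 0.0706]
orientation: [-0.707, 0.707, -0.006, 0.007]
force: [-0.4, 0.6, 0.4]
opening: 0.0342
```

```bash
python3 - <<'E'
from h import *
plan([.5611,-.3383,.065],-1.1)
p,d=manip.grab_frame('side');cv2.imwrite('pics/s17.png',cv2.resize(p[280:360,320:420],None,fx=6,fy=6,interpolation=cv2.INTER_CUBIC))
E
```

```text
t 23.9 pos [ 0.562  -0.339   0.0706] F [-0.4  0.6  0.4] open 0.0342 rot [0.06 0.06 0.14] shift now-axes cm [-0.09  0.56  0.07] shift after rot [-0.09  0.56  0.07]
```

View pics/s17.png

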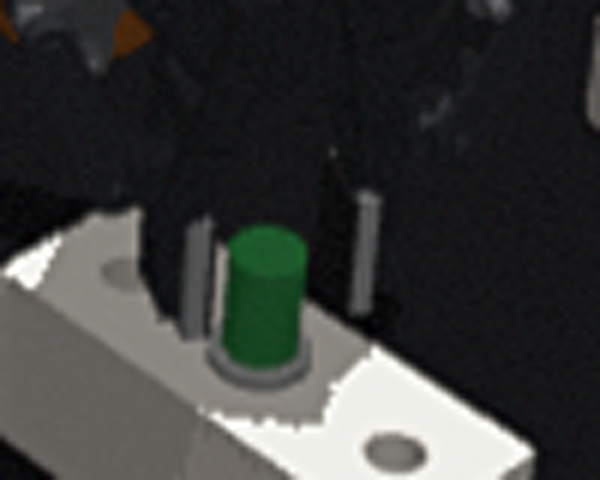

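Call:
servo_tool --series '[[[0,0,0],[-0.09,0.5,0.07],0.36],[[0,0,0],[0,0,0],0.3],[[0,0,0],[0,0,0],0.26],[[0,0,0],[0,0,0],0.22],[[0,0,0],[0,0,0],0.0],[[0,0,0],[0,0,0],0.0],[[0,0,0],[0,0,0],0.0]]'

```text
clock: 24.65
tool_pos: [0.5606, -0.3385, 0.0646]
orientation: [-0.707, 0.707, -0.006, 0.007]
force: [-0.4, -0.1, 3.9]
opening: 0.0182
```

```bash
python3 - <<'E'
from h import *
plan([.5671,.2899,.215],-1.1)
E
```

```text
t 24.65 pos [ 0.5606 -0.3385  0.0646] F [-0.4 -0.1  3.9] open 0.0182 rot [0.03 0.01 0.09] shift now-axes cm [ -0.52 -15.07  62.84] shift after rot [ -0.56 -15.04  62.84]
```

Call:
servo_tool --series '[[[0,0,0],[0,-1,0],0.0],[[0,0,0],[0,-3,0],0.0],[[0,0,0],[0,-4,0],0.0],[[0,0,0],[0,-4,0],0.0],[[0,0,0],[-0.04,-3,3],0.0],[[0,0,0],[-0.04,0,4.8],0.0],[[0,0,0],[-0.04,0,4.8],0.0],[[0,0,0],[-0.04,0,4.8],0.0],[[0,0,0],[-0.04,0,4.8],0.0],[[0,0,0],[-0.04,0,4.8],0.0],[[0,0,0],[-0.04,0,4.8],0.0],[[0,0,0],[-0.04,0,4.8],0.0]]'

```text
clock: 25.85
tool_pos: [0.5632, 0.0294, 0.2142]
orientation: [-0.707, 0.707, -0.007, 0.007]
force: [0.8, 0.8, -0.6]
opening: 0.0182
```

Call:
servo_tool --series '[[[0,0,0],[-0.04,0,4.8],0.0],[[0,0,0],[-0.04,0,4.8],0.0],[[0,0,0],[-0.04,0,4.8],0.0],[[0,0,0],[-0.04,0,4.8],0.0],[[0,0,0],[-0.04,0,4.8],0.0],[[0,0,0],[0,0,2.2],0.0],[[0,0,0],[0,2,0],0.0],[[0,0,0],[0,3,0],0.0],[[0,0,0],[0,3,0],0.0],[[0,0,0],[0,0,0],0.0],[[0,0,0],[0,0,0],0.0]]'

```text
clock: 26.95
tool_pos: [0.5666, 0.2894, 0.1339]
orientation: [-0.707, 0.707, -0.007, 0.007]
force: [0.3, -0.8, 0.3]
opening: 0.0181
```

```bash
python3 - <<'E'
from h import *
p,d=manip.grab_frame('side');cv2.imwrite('pics/s18.png',cv2.resize(p[130:200,220:310],None,fx=6.5,fy=6.5,interpolation=cv2.INTER_CUBIC))
plan([.5671,.2899,.12],-1.1)
E
```

```text
t 27.0 pos [0.5676 0.2898 0.1355] F [-0.6 -0.4  0.2] open 0.0177 rot [-0.03  0.01  0.13] shift now-axes cm [-0.06  1.55  0.01] shift after rot [-0.05  1.55  0.01]
```

View pics/s18.png

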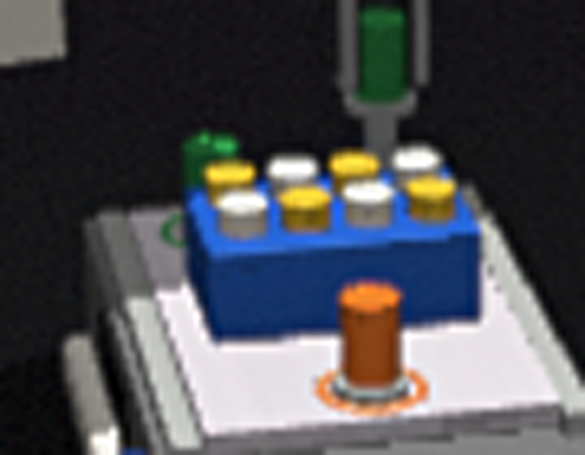

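Call:
servo_tool --series '[[[0,0,0],[-0.05,0.8,0],0.0],[[0,0,0],[0,0.8,0],0.0],[[0,0,0],[0,0.5,0],0.0],[[0,0,0],[0,0.2,0],0.0],[[0,0,0],[0,0,0],0.0]]'

```text
clock: 27.5
tool_pos: [0.5663, 0.2896, 0.1106]
orientation: [-0.707, 0.707, -0.007, 0.007]
force: [0.5, 0.4, -0.2]
opening: 0.0182
```

Call:
servo_tool --series '[[[0,0,0],[0.06,0.3,0],0.0],[[0,0,0],[0,0.3,0],0.0],[[0,0,0],[0,0.3,0],0.0],[[0,0,0],[0,0,0],0.0]]'

```text
clock: 27.9
tool_pos: [0.5667, 0.2895, 0.1012]
orientation: [-0.707, 0.707, -0.007, 0.007]
force: [0.1, -0.2, -0.9]
opening: 0.0181
```

Call:
servo_tool --series '[[[0,0,0],[0,0.4,0],0.0],[[0,0,0],[0,0.4,0],0.0],[[0,0,0],[0,0.3,0],0.0],[[0,0,0],[0,0.2,0],0.0],[[0,0,0],[0,0,0],0.0]]'

```text
clock: 28.4
tool_pos: [0.5671, 0.2897, 0.0896]
orientation: [-0.707, 0.707, -0.007, 0.007]
force: [-1.7, -1.2, 4.3]
opening: 0.0175
```

Call:
servo_tool --series '[[[0,0,0],[0,0.2,0],0.0],[[0,0,0],[0,0,0],0.0]]'

```text
clock: 28.6
tool_pos: [0.5672, 0.2897, 0.0895]
orientation: [-0.707, 0.707, -0.007, 0.007]
force: [-6.5, -2.7, 11.3]
opening: 0.0185
```

Call:
servo_tool --series '[[[0,0,0],[0,-0.3,0],0.0],[[0,0,0],[0,-0.1,0],0.3],[[0,0,0],[0,0,0],0.4],[[0,0,0],[0,-1,0],0.4],[[0,0,0],[0,-3,0],0.4],[[0,0,0],[0,-4,0],0.4],[[0,0,0],[0,-3,0],0.4],[[0,0,0],[-0.6,0,-4.8],0.4],[[0,0,0],[-0.6,0,-4.8],0.4],[[0,0,0],[-0.6,0,-4.8],0.4],[[0,0,0],[0,0,-4.8],0.4],[[0,0,0],[0,0,-4.8],0.4]]'

```text
clock: 29.8
tool_pos: [0.5441, 0.0484, 0.2018]
orientation: [-0.707, 0.707, -0.006, 0.007]
force: [0.7, -0.4, 0.3]
opening: 0.0341
```

Call:
servo_tool --series '[[[0,0,0],[0,0,-4.8],0.4],[[0,0,0],[0,0,-4.8],0.4],[[0,0,0],[0,0,0],0.4]]'

```text
clock: 30.1
tool_pos: [0.5425, -0.0507, 0.2018]
orientation: [-0.706, 0.708, -0.008, 0.01]
force: [0.9, -0.2, -0.5]
opening: 0.0344
```

```bash
python3 - <<'E'
from h import *
p,d=manip.grab_frame('side');cv2.imwrite('pics/s19full.png',p);t,d=manip.grab_frame('top');cv2.imwrite('pics/t19full.png',t)
cv2.imwrite('pics/19.png',np.hstack([cv2.resize(p[130:220,220:320],(400,360),interpolation=cv2.INTER_CUBIC),cv2.resize(t[200:300,145:256],(400,360),interpolation=cv2.INTER_CUBIC)]))
plan([.5328,.1465,.0887],-1.1)
E
```

```text
t 30.2 pos [ 0.5427 -0.0469  0.2015] F [0.1 0.2 0.5] open 0.0347 rot [-0.02 -0.14  0.08] shift now-axes cm [-1.42 11.28 19.31] shift after rot [-1.36 11.28 19.32]
```

View pics/19.png

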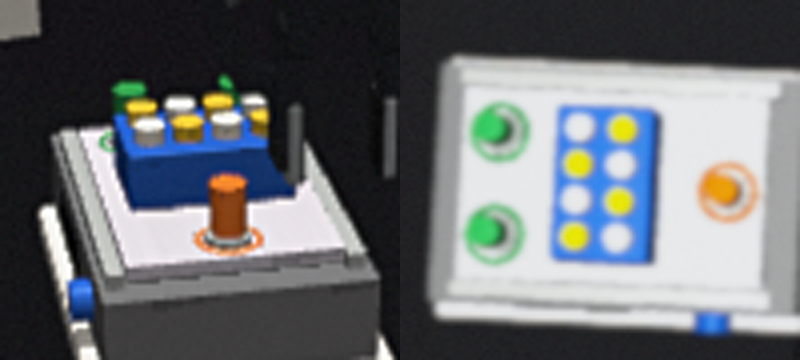

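```bash
python3 - <<'E'
from h import *
t,d=manip.grab_frame('top');o=CI['top']['world_from_camera']
def zs(m):
    v,u=np.nonzero(m&(d>0));z=d[v,u];c=np.stack([(u-CI['top']['cx'])/CI['top']['fx']*z,-(v-CI['top']['cy'])/CI['top']['fy']*z,-z],1);return (c@o[:3,:3].T+o[:3,3])
H=hue(t)
for nm,c,b in(('drift',OR,(228,243,243,262)),('boltB',GR,(160,228,180,242)),('boltC',GR,(160,256,180,272))):
    m=np.zeros(t.shape[:2],bool);m[b[1]:b[3],b[0]:b[2]]=1;m&=cv2.inRange(H,(c[0][0],130,80),c[1])>0
    w=zs(m);k=w[:,2]>.106;print(nm,len(w),k.sum(),np.median(w[k],0),np.sort(w[:,2])[-10:].round(4))
m=np.zeros(t.shape[:2],bool);m[245:262,183:186]=1;print('plate z',np.median(zs(m)[:,2]))
E
```

```text
drift 68 59 [0.53026633 0.14774326 0.11350414] [0.1159 0.116  0.1164 0.117  0.1172 0.1177 0.1178 0.1183 0.1183 0.1186]
boltB 57 53 [0.56432666 0.28843455 0.11392074] [0.1155 0.116  0.1166 0.1169 0.1174 0.1175 0.1176 0.1191 0.1197 0.1217]
boltC 58 56 [0.50072247 0.28969092 0.11331574] [0.1165 0.1166 0.1167 0.1174 0.1176 0.1179 0.118  0.1182 0.1202 0.1221]
plate z 0.07930737984638858
```

Call:
servo_tool --series '[[[0,0,0],[-0.35,0,4.8],0.45],[[0,0,0],[-0.35,0,4.8],0.45],[[0,0,0],[-0.35,0,4.8],0.45],[[0,0,0],[-0.3,0,4.8],0.45],[[0,0,0],[0,3,0],0.45],[[0,0,0],[0,3,0],0.45],[[0,0,0],[0,0,0],0.45],[[0,0,0],[0,0,0],0.45]]'

```text
clock: 31.05
tool_pos: [0.5322, 0.1474, 0.1409]
orientation: [-0.707, 0.707, -0.006, 0.006]
force: [-0.2, 1.0, 0.7]
opening: 0.0383
```

```bash
python3 - <<'E'
from h import *
plan([.5328,.1465,.0887],-1.1)
E
```

```text
t 31.05 pos [0.5322 0.1474 0.1409] F [-0.2  1.   0.7] open 0.0383 rot [ 0.01  0.12 -0.02] shift now-axes cm [ 0.06  5.22 -0.09] shift after rot [ 0.06  5.22 -0.09]
```

Call:
servo_tool --series '[[[0,0,0],[0.06,2,-0.08],0.45],[[0,0,0],[0,2,0],0.45],[[0,0,0],[0,0.9,0],0.4],[[0,0,0],[0,0,0],0.35],[[0,0,0],[0,0,0],0.35]]'

```text
clock: 31.55
tool_pos: [0.5344, 0.1456, 0.0936]
orientation: [0.707, -0.707, 0.006, -0.008]
force: [-0.4, -0.8, -0.6]
opening: 0.03
```

```bash
python3 - <<'E'
from h import *
p,d=manip.grab_frame('side');cv2.imwrite('pics/s20.png',cv2.resize(p[150:210,240:310],None,fx=8,fy=8,interpolation=cv2.INTER_CUBIC))
plan([.5328,.1465,.0887],-1.1)
E
```

```text
t 31.6 pos [0.5346 0.1456 0.0938] F [-0.2 -0.  -0.7] open 0.0299 rot [-0.03  0.01  0.2 ] shift now-axes cm [-0.19  0.51  0.08] shift after rot [-0.18  0.51  0.08]
```

View pics/s20.png

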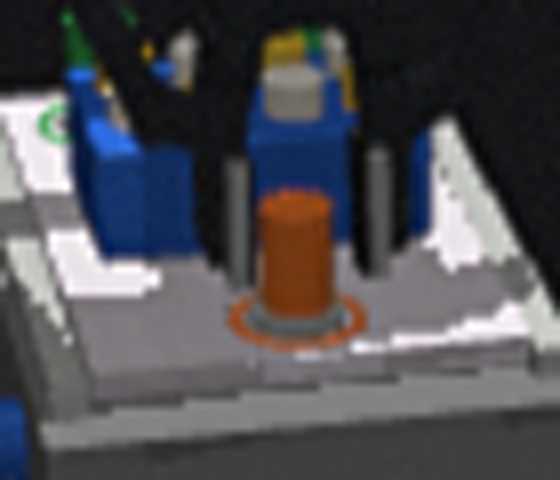

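Call:
servo_tool --series '[[[0,0,0],[-0.16,0.3,0.08],0.35],[[0,0,0],[0,0.1,0],0.3],[[0,0,0],[0,0,0],0.3],[[0,0,0],[0,0,0],0.28]]'

```text
clock: 32.0
tool_pos: [0.5319, 0.1463, 0.0881]
orientation: [0.707, -0.707, 0.006, -0.007]
force: [-0.3, 0.4, -0.1]
opening: 0.0241
```

Call:
servo_tool --series '[[[0,0,0],[0,0,0],0.22],[[0,0,0],[0,0,0],0.0],[[0,0,0],[0,0,0],0.0],[[0,0,0],[0,0,0],0.0]]'

```text
clock: 32.4
tool_pos: [0.5324, 0.1463, 0.0884]
orientation: [0.707, -0.707, 0.006, -0.008]
force: [2.0, -0.9, 1.2]
opening: 0.018
```

```bash
python3 - <<'E'
from h import *
plan([.5328,.1465,.0887],-1.1)
print(manip.read_state()['ft_torque'])
E
```

```text
t 32.4 pos [0.5324 0.1463 0.0884] F [ 2.  -0.9  1.2] open 0.018 rot [-0.01  0.01  0.13] shift now-axes cm [ 0.04 -0.03  0.02] shift after rot [ 0.04 -0.03  0.02]
[-0.02452824 -0.30027791  0.03252315]
```

Call:
servo_tool --series '[[[0,0,0],[0.04,-0.2,0],0.0],[[0,0,0],[0,-0.3,0],0.0],[[0,0,0],[0,-0.3,0],0.0],[[0,0,0],[0,-0.3,0],0.0]]'

```text
clock: 32.8
tool_pos: [0.5317, 0.1463, 0.0991]
orientation: [-0.707, 0.707, -0.007, 0.006]
force: [-0.2, 0.2, -1.9]
opening: 0.0181
```

Freely coming out (−1.9 N ≈ its weight plus friction). Continue straight up.

Call:
servo_tool --series '[[[0,0,0],[0,-0.5,0],0.0],[[0,0,0],[0,-0.8,0],0.0],[[0,0,0],[0,-1,0],0.0],[[0,0,0],[0,-1.5,0],0.0],[[0,0,0],[0,-3,0],0.0],[[0,0,0],[0,-4,0],0.0],[[0,0,0],[0,-1.5,0],0.0],[[0,0,0],[0,0,0],0.0]]'

```text
clock: 33.6
tool_pos: [0.5341, 0.1466, 0.2263]
orientation: [0.708, -0.707, 0.004, -0.01]
force: [0.1, -0.2, -0.2]
opening: 0.0175
```

```bash
python3 - <<'E'
from h import *
plan([.5820,-.378,.2],-1.1)
p,d=manip.grab_frame('side');cv2.imwrite('pics/s21.png',cv2.resize(p[100:220,220:340],None,fx=4.8,fy=4.8,interpolation=cv2.INTER_CUBIC))
E
```

```text
t 33.6 pos [0.5341 0.1466 0.2263] F [ 0.1 -0.2 -0.2] open 0.0175 rot [-0.08  0.01  0.47] shift now-axes cm [  5.76   2.6  -52.37] shift after rot [  5.8    2.63 -52.36]
```

View pics/s21.png

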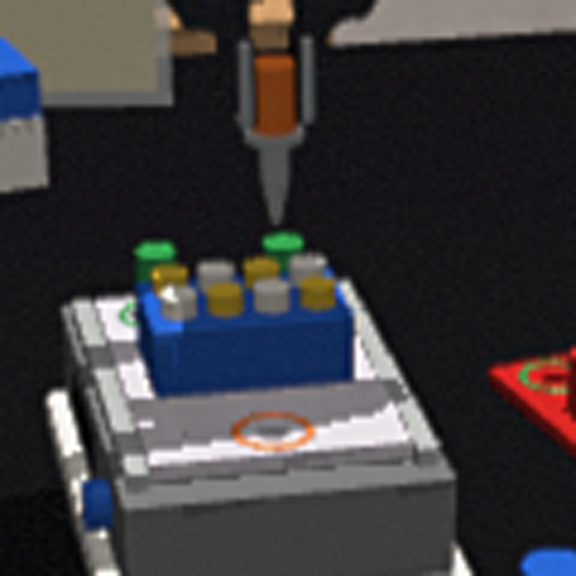

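Call:
servo_tool --series '[[[0,0,0],[0.52,0,-4.7],0.0],[[0,0,0],[0.52,0,-4.7],0.0],[[0,0,0],[0.52,0,-4.7],0.0],[[0,0,0],[0.52,0,-4.7],0.0],[[0,0,0],[0.52,0,-4.7],0.0],[[0,0,0],[0.52,0,-4.7],0.0],[[0,0,0],[0.52,0,-4.7],0.0],[[0,0,0],[0.52,0,-4.7],0.0],[[0,0,0],[0.52,0,-4.7],0.0],[[0,0,0],[0.52,2,-4.7],0.0],[[0,0,0],[0.58,3,-4.7],0.0],[[0,0,0],[0,3,-0.7],0.0]]'

```text
clock: 34.85
tool_pos: [0.5782, -0.3764, 0.1424]
orientation: [-0.707, 0.707, -0.008, 0.008]
force: [-0.5, 0.3, -0.8]
opening: 0.0183
```

Call:
servo_tool --series '[[[0,0,0],[0,2,0],0.0],[[0,0,0],[0,0,0],0.0],[[0,0,0],[0,0,0],0.0]]'

```text
clock: 35.15
tool_pos: [0.5784, -0.3715, 0.1235]
orientation: [0.708, -0.706, 0.008, -0.006]
force: [-0.1, -0.0, -0.7]
opening: 0.0182
```

```bash
python3 - <<'E'
from h import *
plan([.5820,-.378,.105],-1.1)
p,d=manip.grab_frame('side');cv2.imwrite('pics/s22.png',cv2.resize(p[270:400,310:440],None,fx=4.4,fy=4.4,interpolation=cv2.INTER_CUBIC))
E
```

```text
t 35.15 pos [ 0.5784 -0.3715  0.1235] F [-0.1 -0.  -0.7] open 0.0182 rot [-0.14  0.02 -0.14] shift now-axes cm [ 0.38  1.84 -0.65] shift after rot [ 0.37  1.85 -0.64]
```

View pics/s22.png

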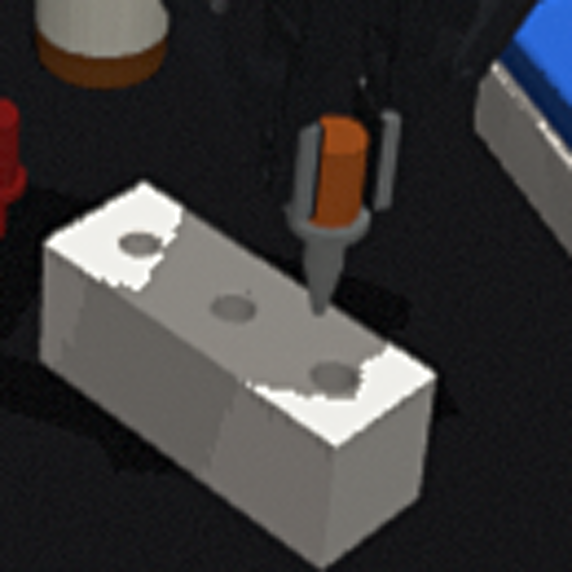

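Call:
servo_tool --series '[[[0,0,0],[0.37,0,-0.65],0.0],[[0,0,0],[0,1,0],0.0],[[0,0,0],[0,0.5,0],0.0],[[0,0,0],[0,0,0],0.0],[[0,0,0],[0,0,0],0.0]]'

```text
clock: 35.7
tool_pos: [0.5828, -0.3787, 0.1104]
orientation: [0.707, -0.707, 0.007, -0.007]
force: [-0.4, 1.2, -0.6]
opening: 0.0182
```

```bash
python3 - <<'E'
from h import *
plan([.5820,-.378,.0637],-1.1)
p,d=manip.grab_frame('side');cv2.imwrite('pics/s23.png',cv2.resize(p[310:390,345:425],None,fx=7,fy=7,interpolation=cv2.INTER_CUBIC))
E
```

```text
t 35.7 pos [ 0.5828 -0.3787  0.1104] F [-0.4  1.2 -0.6] open 0.0182 rot [-0.03  0.02  0.02] shift now-axes cm [-0.09  4.67  0.06] shift after rot [-0.09  4.67  0.06]
```

View pics/s23.png

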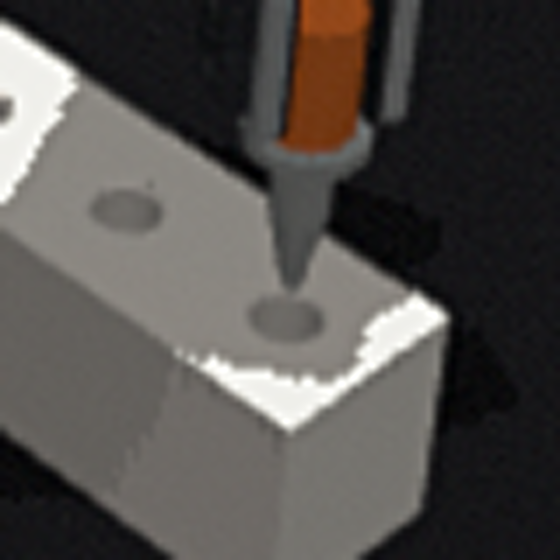

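Call:
servo_tool --series '[[[0,0,0],[-0.08,0.5,0.06],0.0],[[0,0,0],[0,0.8,0],0.0],[[0,0,0],[0,0.6,0],0.0],[[0,0,0],[0,0.5,0],0.0],[[0,0,0],[0,0,0],0.0]]'

```text
clock: 36.25
tool_pos: [0.5815, -0.3778, 0.0851]
orientation: [0.708, -0.707, 0.007, -0.006]
force: [0.1, -0.1, -2.2]
opening: 0.0183
```

Call:
servo_tool --series '[[[0,0,0],[0,0.6,0],0.0],[[0,0,0],[0,0.6,0],0.0],[[0,0,0],[0,0.4,0],0.0],[[0,0,0],[0,0.2,0],0.0],[[0,0,0],[0,0,0],0.0]]'

```text
clock: 36.75
tool_pos: [0.582, -0.3782, 0.0682]
orientation: [0.707, -0.707, 0.007, -0.007]
force: [0.6, 0.4, -0.9]
opening: 0.0178
```

Call:
servo_tool --series '[[[0,0,0],[0,0.3,0],0.0],[[0,0,0],[0,0.2,0],0.0],[[0,0,0],[0,0.1,0],0.0],[[0,0,0],[0,0,0],0.0]]'

```text
clock: 37.15
tool_pos: [0.5824, -0.3785, 0.0634]
orientation: [-0.707, 0.707, -0.006, 0.007]
force: [-1.6, 1.5, 3.1]
opening: 0.018
```

Seated in the socket (same height as at pick-up). Release, rise, and move away.

Call:
servo_tool --series '[[[0,0,0],[0,-0.1,0],0.0],[[0,0,0],[0,0,0],0.3],[[0,0,0],[0,0,0],0.45],[[0,0,0],[0,0,0],0.45],[[0,0,0],[0,-1,0],0.45],[[0,0,0],[0,-3,0],0.45],[[0,0,0],[0,-4,0],0.45],[[0,0,0],[0,-4,0],0.45],[[0,0,0],[0,-3,0],0.45],[[0,0,0],[-3,0,-2],0.45],[[0,0,0],[-4,0,-2],0.45],[[0,0,0],[-4,0,-2],0.45]]'

```text
clock: 38.35
tool_pos: [0.4704, -0.4367, 0.2152]
orientation: [-0.707, 0.708, -0.005, 0.007]
force: [-0.8, -0.2, -0.0]
opening: 0.0379
```

Call:
servo_tool --series '[[[0,0,0],[-4,0,0],0.45],[[0,0,0],[-4,0,0],0.45],[[0,0,0],[0,0,0],0.45],[[0,0,0],[0,0,0],0.45]]'

```text
clock: 38.75
tool_pos: [0.3906, -0.435, 0.2147]
orientation: [-0.707, 0.708, -0.006, 0.008]
force: [0.9, -0.1, 0.5]
opening: 0.0384
```

```bash
python3 - <<'E'
from h import *
plan([.5820,-.378,.2],-1.1)
p,_=manip.grab_frame('side');cv2.imwrite('pics/s24.png',p)
t,d=manip.grab_frame('top');cv2.imwrite('pics/t24.png',t);o=CI['top']['world_from_camera']
def zs(m):
    v,u=np.nonzero(m&(d>0));z=d[v,u];c=np.stack([(u-CI['top']['cx'])/CI['top']['fx']*z,-(v-CI['top']['cy'])/CI['top']['fy']*z,-z],1);return (c@o[:3,:3].T+o[:3,3])
H=hue(t)
for nm,c,b in(('drift',OR,(455,225,485,250)),('boltB',GR,(160,228,180,242)),('boltC',GR,(160,256,180,272))):
    m=np.zeros(t.shape[:2],bool);m[b[1]:b[3],b[0]:b[2]]=1;m&=cv2.inRange(H,(c[0][0],130,80),c[1])>0
    w=zs(m);print(nm,len(w),np.median(w,0) if len(w) else '')
m=np.zeros(t.shape[:2],bool);m[245:262,183:186]=1;print('plate z',np.median(zs(m)[:,2]))
for nm,(u,v) in(('bottle',(350,231)),('jar',(279,156))):
    m=np.zeros(t.shape[:2],bool);m[v-3:v+4,u-3:u+4]=1;print(nm,np.median(zs(m),0))
for e in ringfit(t,*OR,(222,240,248,267)):print('ringA',onz('top',e[0],.08))
a=cv2.absdiff(t,cv2.imread('pics/top0.png'))[130:185,260:450];print('jar/tipbox diff',a.mean())
E
```

```text
t 38.75 pos [ 0.3906 -0.435   0.2147] F [ 0.9 -0.1  0.5] open 0.0384 rot [ 0.07 -0.07  0.13] shift now-axes cm [19.01  1.51  6.1 ] shift after rot [19.02  1.47  6.07]
drift 41 [ 0.57933983 -0.37488266  0.0870287 ]
boltB 55 [0.5643982  0.28777928 0.11334135]
boltC 59 [0.50083357 0.29016158 0.11175778]
plate z 0.07968746142276317
bottle [ 0.58009574 -0.10615057  0.14029344]
jar [0.75220686 0.05543695 0.08480273]
ringA [0.52998227 0.14684231 0.08      ]
jar/tipbox diff 1.3747368421052633
```

View pics/s24.png

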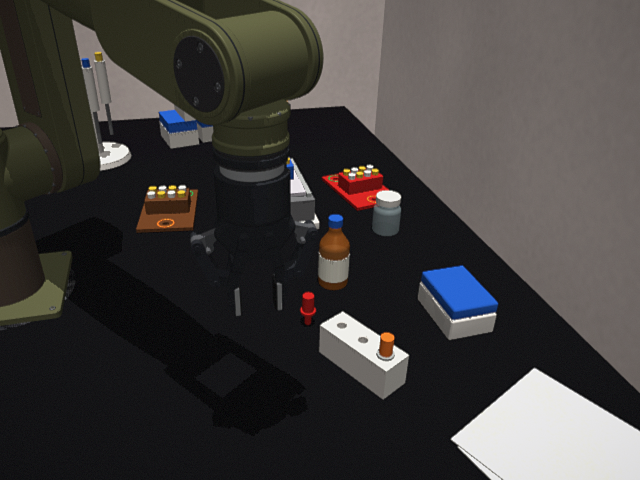

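View pics/t24.png

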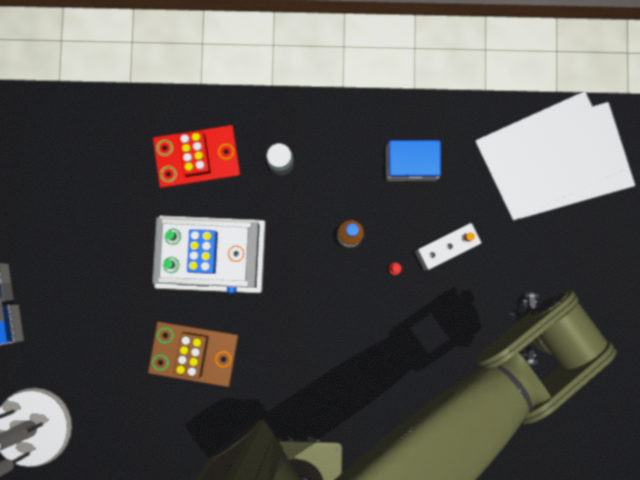

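The pictures show the drift standing in the rack at (387,345) in the side view. Both bolts are in the plate at (172,236) and (171,265) in the top view. The bottle, jar, tip box and red look-alike have not moved. Handing in.

```bash
python3 -c "
from rig import manip
print(manip.sign_off())"
```

```text
the job is handed in; nothing more can be done
None
```

The job is done and handed in at about 39 s of the 72 s allowed. I pushed the drift fully down through the orange-ringed hole and fitted both green bolts with it still in. Then I drew it straight out and stood it back in its original rack socket.

**Last checks**
- **Bolts and plate:** by top-camera depth, the bolt grips are at 113.3 mm and 111.8 mm, against 114 mm for fully home. With the drift still in they had read 113.9 mm and 113.3 mm. Each bolt also stopped firmly at the expected height under about 10 N. The plate still lies flat, at 79.7 mm.
- **Drift:** it stands in the rack at its pick-up height, with about 3 N of contact before I let go. The pull-out force never showed more than about 2 N, so it should not have lifted the plate.
- **Bystanders:** the final pictures show the bottle, jar, tip box and red look-alike where they were.

**Disagreements**
- **Drift force:** going in, it bound briefly at about 31 N with 14 N sideways, above the 20 N expected for a centred push. It dropped in after I shifted about 4 mm (commanded) toward -x.
- **Cameras and arm:** the side camera read about 4 mm higher in x than the top camera, and the arm about 2 mm higher than the top camera. I aimed using values reconciled between the cameras and the arm.
- **Plate shift:** the plate moved about 2.1 mm, but I had estimated it 3.2 mm out of register. The difference is within the play of the holes.

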